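# Fit the bearing bush and hold its snap ring spread at the axle groove

### The arm

A 6-joint arm with a two-finger parallel gripper is mounted at the origin on a cart in front of the work surface, level with it; the furniture and walls round the work are solid. World frame = base frame: x ahead of the robot, y to its left, z up, the work surface at z = 0. Lengths are in m, angles in rad, forces in N, time in s.
With the tool pointing down it reaches from about 0.25 to 0.725 m from the base axis. Payload 4 kg.
Tool frame: the origin (TCP) lies midway between the tips of the shut fingers; the grasp point (between the pads) lies 19 mm behind it; z points along the fingers, y is the line along which they close (so a half turn about z gives the same grasp; the last joint's range is limited). The gripper opens to 85 mm and grips with 20 to 120 N. Pads are 22 mm wide; open, the fingers measure 114 mm over their backs; the gripper's body (76 mm by 85 mm) begins 54 mm behind the grasp point. The pads swing forward as they close: fully open they stand 13 mm farther back than shut.
Start: joints at [0, 0.241, 0.005, 1.335, 0, 1.571], TCP at [0.5, -0, 0.195] pointing down, gripper open.
Joint ranges: [-2.72, 2.72], [-1.05, 1.87], [-1.09, 1.28], [-1.99, 2.15], [-1.42, 1.44], [-3.14, 3.14]. Speed limits (rad/s): [2.79, 2.79, 3.14, 3.14, 3.14, 3.14].

### API

Orientations are given as a unit quaternion [x, y, z, w].
In Python, from workcell import monitor, vision, job gives the robot as it stands.
- The arm moves only by the tool move_arm, never from a script. Its argument "moves" is a list that holds one entry, the list of rows, each a list of 5 numbers: the shift along the world's x, y, z in m, then the turn about the world's z in degrees, then the opening in per cent of the stroke, from 0 (shut) to 100 (fully open). In form: [[[x, y, z, turn, gripper], ...]]. A call has 1 to 5 rows; each row is the pose to reach, as a shift and turn from the pose commanded when the call began; what a row does not reach only later rows make up. A row lasts 1/8 s, in which the tool goes at most 62.5 mm and 10.7 degrees, less where a joint would pass 70% of its speed; a pose out of reach is approached as far as the arm can. A call with a gripper value outside its range is refused whole. The fingers move at their own pace and stop on an object; the grip force is fixed at half the most. Time passes only in rows, so rows that repeat a pose let the fingers close. It gives the time, the measured TCP pose, the force, the opening and the grip force at its end, in the units of the state.
- monitor.get_obs(): the state, without advancing time (a new reading comes with each control period).
- vision.camera(name): name is "scene" or "side" or "wrist"; returns a dict with "color" (384x512x3 uint8, red, green, blue), "camera_matrix" (3x3 intrinsics, pixels), "k1" (the pictures are not rectified: a ray, as slopes to the right and down, at radius r is drawn at 1 + k1 r^2 times it, then the intrinsics apply), "eye" and "attitude" of the camera in the world; the wrist camera has in their place "hand_eye" (4x4, takes a point from camera to tool coordinates, whose origin is the TCP and whose axes are the flange's). Camera axes: x right, y up, looking along -z (the intrinsics and any distortion apply to the point x, -y, -z); pixel columns grow to the right and rows downward; lengths in m; the calibration is good to about 2 mm. A picture is of the moment at which its call begins: read the wrist's pose just before it. There is no depth.
- job.job_done(): hands the job in; it is judged then, once.
The state is a dict: "clock": time; "joint_pos": joint angles; "joint_vel": joint speeds; "tau": joint torques, N m; "eef_pos": TCP position; "tool_rot": TCP orientation; "ft_force": force on the tool from outside, world axes, zero at the start; "ft_torque": the same for the moment, N m; "grip_width": finger opening in m; "grasp_force": force on a finger pad.
Only numpy, scipy, OpenCV 4.12 (cv2) and the standard library are available. Lean on these libraries where they do the work, as an engineer would, in place of code of your own. Each camera call takes 0.05 s, during which the arm holds its last target. There are 200 camera calls.

### The job

Put the loose flanged bush over the axle stub and lower it, without letting it fall, until its flange is seated flat and square in the pocket of the spindle base, and let go of it. Then lift the ring pliers off their rest by the handles, squeeze them to the stop so that the snap ring on their pins is spread, and slide the spread ring level over the end of the axle and down, without forcing it, until it lies on the bush in front of the groove. Finish there, still squeezing the pliers and holding the ring open; leave the jar, the tape and the glasses where they stand.

Things in the scene. Friction and masses are not known exactly. Their poses are not given: they have to be found in the camera images.
- spindle_base: Fixed aluminium casting 132 x 108 x 22 mm (x, y, z), four screws, a steel axle stub upright in the middle of a rectangular pocket. Origin at the centre of its underside, z up. Pocket 89 mm (x) by 67 mm (y) with a 3 mm chamfer, 12 mm deep: floor 10 mm, rim 22 mm above the worktop.
- pocket_floor (a point): Centre of the pocket's floor, on the axle's axis, 10 mm above the worktop; axes as spindle_base.
- groove (a point): On the axle's axis at mid-height of the ring groove, 58.25 mm above the worktop; axes as spindle_base. Axle 40 mm in diameter, groove 36 mm in diameter and 5.5 mm wide; the axle ends 73 mm above the worktop with a 4 mm bevel.
- bush: Loose steel bush, about 0.35 kg, 46 mm high: flange 84 (x) x 62 (y) x 12 mm at the bottom, above it a round collar 55 mm outside; bore 45 mm right through. Origin at the centre of its underside, z up. A half turn about z is the same. Seated, its top is 56 mm above the worktop, level with the groove's lower edge.
- bush_mid (a point): The bush's centre, half-way up, 23 mm above its underside; axes as the bush. Grip it from above on the collar's two spanner flats, which face +y and -y: 57 mm across, 26 mm wide (x), from 13 to 41 mm above the underside; keep the fingertips above the flange (12 mm).
- pliers: Ring pliers, 0.26 kg with ring, upright in their rest, handles up. Origin at the pivot, 88 mm above the worktop in the rest; x from the pliers' plane towards the ring, y from handle to handle, z up. Slip guards 6 to 12 mm above the pivot, 84 mm over both, lie on the rest's arms between nubs 4 mm high: lift straight up, squeezed or not.
- pliers_grip (a point): Midway between the two black handles at the height to grip, 46 mm above the pivot; axes as pliers; close the fingers along y. Handles 14 mm thick (x), 18 to 68 mm above the pivot; over their outsides 59 mm here and 69 mm at the tops when free, 39 mm with parallel faces when squeezed to the stop. While squeezed they sink 5 to 15 mm in the fingers.
- ring_centre (a point): Centre of the spread snap ring at half its 3 mm thickness, fixed in the pliers' frame: 21.6 mm in +x and 104.5 mm below pliers_grip; axes as pliers. The ring lies level on the pins; 36.8 mm inside when free (too small for the axle), 45.4 mm spread to the stop; band 4.2 mm wide. Lugs at its open side (-x) reach 38 mm from the centre.
- squeeze (a joint): Angle of one plier handle (the other follows alike): 0 free, 0.23 rad squeezed to the stop (ring fully spread). A spring opens it: about 4 N on each handle at first, 10 N at the stop.
- rest: Fixed rest for the pliers: wooden foot 112 x 100 x 12 mm, steel bracket with two forward arms 94 mm above the worktop. Origin on the worktop under the pliers' pivot, x towards the ring. The rest and the bush may change sides.
- grit_jar: Bystander: clear jar with a black lid, 62 mm wide, 85 mm high, origin at its underside.
- duct_tape: Bystander: grey roll of tape, 100 mm wide, 48 mm high, origin at its underside.
- votive_1: Bystander: small glass cup, 62 mm, origin at its underside.
- votive_2: Bystander: small glass cup, 62 mm, origin at its underside.
Mind the look-alikes: they are no part of the job. What is shaped like the bush but red is not meant. Leave any yellow look-alike of the rest alone.

How it is judged:
By the outcome, as a careful person would: the job done as asked, in the order asked, and still so for the second after the job is handed in, while the arm keeps its last pose, push and grip.
It also fails if it takes over 61 s, if anything falls off the work surface, if the arm or the gripper's body presses on something with over 40 N, if the wrist force passes 120 N, or if a joint passes its speed limit or range.

## Working session

There is one attempt and no reset: what is moved stays moved. The work goes in short steps, Python scripts to look and compute and a tool call to move; the robot and the scene stay as the last step left them, time stands still between calls to the robot, and variables do not carry over. Pictures are saved under pics/ and viewed, at most 10 in all, crops included, and the job is handed in when it is done.

Besides the shell and the picture viewer there is one more tool, called after "Request:" as name([rows], argument=value, ...), one row to a line, values as JSON. move_arm: Moves the arm, as the interface text tells. Its arguments: {"type":"object","properties":{"moves":{"type":"array","items":{"type":"array","items":{"type":"array","items":{"type":"number"}}}}},"required":["moves"]}

```bash
mkdir -p pics; ls
cat > h.py <<'E'
import numpy as np, cv2
from scipy.spatial.transform import Rotation as R
from workcell import monitor, vision, job
def cam(name):
    o=monitor.get_obs(); c=vision.camera(name)
    if 'hand_eye' in c:
        T=np.eye(4);T[:3,:3]=R.from_quat(o['tool_rot']).as_matrix();T[:3,3]=o['eef_pos'];T=T@np.array(c['hand_eye'])
    else:
        T=np.eye(4);a=np.array(c['attitude'])
        T[:3,:3]=a if a.shape==(3,3) else R.from_quat(a).as_matrix();T[:3,3]=c['eye']
    return dict(T=T,K=np.array(c['camera_matrix']),k1=float(c['k1']),img=c['color'])
def save(c,fn,crop=None,s=1):
    im=c['img'][:,:,::-1]
    if crop: x0,y0,x1,y1=crop; im=im[y0:y1,x0:x1]
    cv2.imwrite(fn,cv2.resize(im,None,fx=s,fy=s,interpolation=cv2.INTER_CUBIC))
def at(c,u,v,z):
    n=cv2.undistortPoints(np.array([[[u,v]]],float),c['K'],np.array([c['k1'],0,0,0,0.]))[0,0]
    d=c['T'][:3,:3]@[n[0],-n[1],-1]; e=c['T'][:3,3]
    return e+d*(z-e[2])/d[2]
def proj(c,P):
    p=(np.atleast_2d(P)-c['T'][:3,3])@c['T'][:3,:3]
    x,y=p[:,0]/-p[:,2],-p[:,1]/-p[:,2]; f=1+c['k1']*(x*x+y*y)
    return np.c_[c['K'][0,0]*x*f+c['K'][0,2],c['K'][1,1]*y*f+c['K'][1,2]]
E
python3 - <<'E'
from h import *
import pickle
for n in['scene','side','wrist']:
    c=cam(n);pickle.dump(c,open(n+'0.pkl','wb'));print(n,c['T'].round(3).tolist(),c['K'].round(1).tolist(),c['k1'])
    save(c,f'pics/{n}0.png',s=1.5)
o=monitor.get_obs();print(o['eef_pos'],o['tool_rot'],o['ft_force'],o['grip_width'],o['clock'])
E
```

```text
pics
scene [[0.89, 0.226, -0.396, 0.015], [-0.456, 0.433, -0.777, -1.211], [-0.004, 0.873, 0.488, 0.777], [0.0, 0.0, 0.0, 1.0]] [[375.3, 0.0, 256.1], [0.0, 375.3, 189.7], [0.0, 0.0, 1.0]] -0.10540246722960495
side [[-0.769, 0.244, -0.59, -0.416], [-0.638, -0.326, 0.697, 1.043], [-0.022, 0.913, 0.407, 0.781], [0.0, 0.0, 0.0, 1.0]] [[370.7, 0.0, 251.4], [0.0, 370.7, 193.6], [0.0, 0.0, 1.0]] -0.03154172813584123
wrist [[1.0, 0.001, 0.001, 0.499], [-0.001, 0.965, 0.263, 0.068], [-0.001, -0.263, 0.965, 0.374], [0.0, 0.0, 0.0, 1.0]] [[283.6, 0.0, 253.9], [0.0, 283.6, 189.7], [0.0, 0.0, 1.0]] -0.04869427514144188
[4.99455204e-01 1.63405771e-06 1.94717640e-01] [ 7.07098845e-01  7.07114255e-01 -5.72424858e-04 -5.71530202e-04] [-0.36315158  0.39005018 -0.38660272] 0.08529515933444883 0.15
```

View pics/scene0.png

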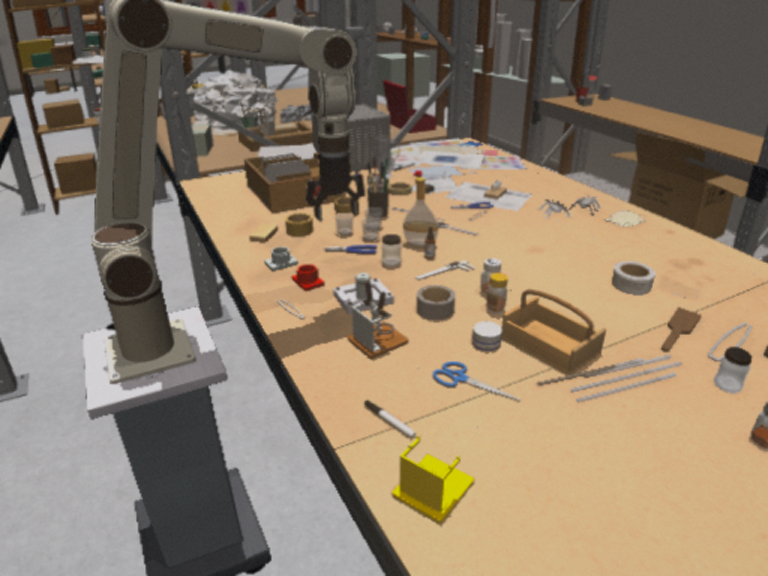

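View pics/side0.png

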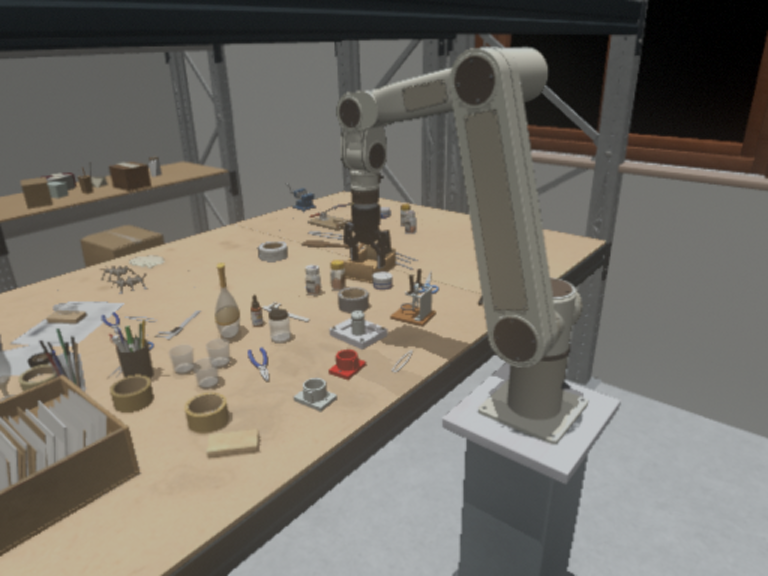

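Scene view: the grey bush is at (281,258), its red look-alike at (308,275), the spindle base at (363,292), and the rest with pliers at (377,325). The yellow rest is at (433,480). In the side view the same things are at bush (316,392), red (347,362), base (358,328), and rest (415,305). The grey steel bush and the wooden rest with pliers fit the description. I'll confirm them in an enlarged crop.

Run:
```python
import pickle
from h import *
s=pickle.load(open('scene0.pkl','rb'));d=pickle.load(open('side0.pkl','rb'));w=pickle.load(open('wrist0.pkl','rb'))
for n,a,b,z in [('bush top',(281,252),(316,384),.046),('axle top',(363,277),(358,315),.073),('red',(308,267),(347,352),.046),('tape',(436,291),(352,291),.048),('jar',(391,238),(280,312),.085)]:
    print(n,at(s,a[0]/1.5,a[1]/1.5,z).round(3),at(d,b[0]/1.5,b[1]/1.5,z).round(3))
a=cv2.resize(s['img'][155:245,165:295],None,fx=6,fy=6,interpolation=2)[:,:,::-1]
cv2.imwrite('pics/crop_s.png',a)
b=cv2.resize(d['img'][175:280,190:305],None,fx=5.5,fy=5.5,interpolation=2)[:,:,::-1]
cv2.imwrite('pics/crop_d.png',b)
```

```text
bush top [0.425 0.271 0.046] [0.418 0.289 0.046]
axle top [ 0.555 -0.029  0.073] [ 0.545 -0.006  0.073]
red [0.463 0.142 0.046] [0.461 0.134 0.046]
tape [ 0.71  -0.144  0.048] [ 0.71  -0.162  0.048]
jar [0.722 0.131 0.085] [0.719 0.133 0.085]
```

View pics/crop_s.png

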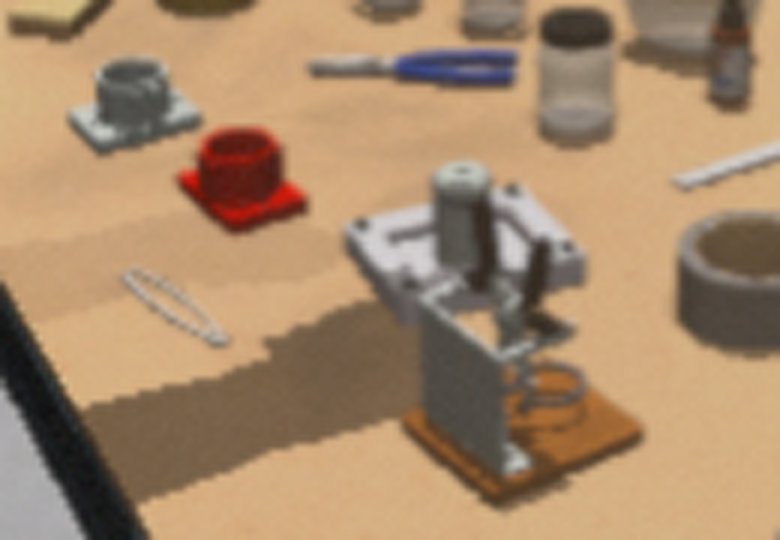

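View pics/crop_d.png

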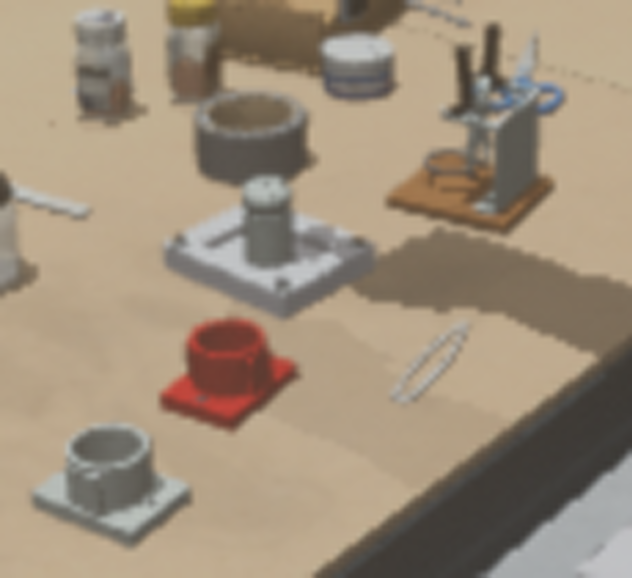

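The crops confirm the grey steel bush, with its flats visible, and the wooden rest with pliers. The red bush and the yellow rest are left alone. The wrist picture should give sharper positions.

View pics/wrist0.png

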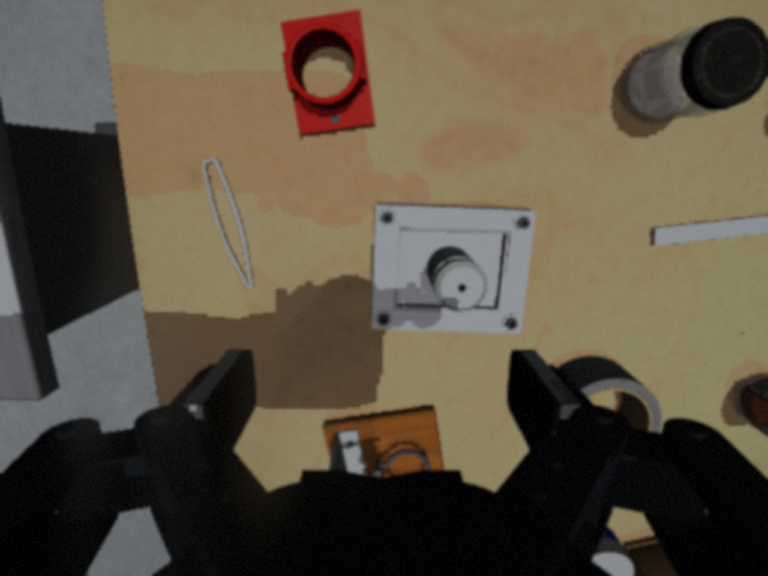

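Request:
move_arm([
  [[-0.02,0.05,0.02,0,100],[-0.04,0.1,0.04,0,100],[-0.06,0.15,0.05,0,100],[-0.07,0.2,0.05,0,100],[-0.08,0.24,0.05,0,100]],
])

```text
clock: 0.78
eef_pos: [0.4193, 0.2418, 0.2454]
tool_rot: [0.707, 0.707, 0.0, 0.0]
ft_force: [-0.4, -0.9, 0.7]
grip_width: 0.085
grasp_force: 0.0
```

The wrist view shows the base rim corners at (376,204), (534,211), (519,331) and (374,328). The axle top is at (460,286), and the rest foot's back edge runs from (323,422) to (434,406).

Run:
```python
import pickle
from h import *
w=pickle.load(open('wrist0.pkl','rb'))
P=[at(w,u/1.5,v/1.5,z) for u,v,z in [(376,204,.022),(534,211,.022),(519,331,.022),(374,328,.022),(460,286,.073),(323,422,.012),(434,406,.012)]]
print(np.round(P,4)); print('centre',np.mean(P[:4],0), 'screws')
for u,v in [(388,217),(523,223),(510,323),(384,319)]: print(at(w,u/1.5,v/1.5,.022).round(4))
c=cam('wrist');pickle.dump(c,open('w1.pkl','wb'));save(c,'pics/w1.png',s=1.5)
```

```text
[[ 0.4951  0.0406  0.022 ]
 [ 0.6253  0.0352  0.022 ]
 [ 0.6216 -0.0705  0.022 ]
 [ 0.4929 -0.0673  0.022 ]
 [ 0.5572 -0.0148  0.073 ]
 [ 0.4425 -0.1689  0.012 ]
 [ 0.5499 -0.1513  0.012 ]]
centre [ 0.55871474 -0.01549683  0.022     ] screws
[0.5049 0.03   0.022 ]
[0.6169 0.0252 0.022 ]
[ 0.6129 -0.0629  0.022 ]
[ 0.5017 -0.0589  0.022 ]
```

View pics/w1.png

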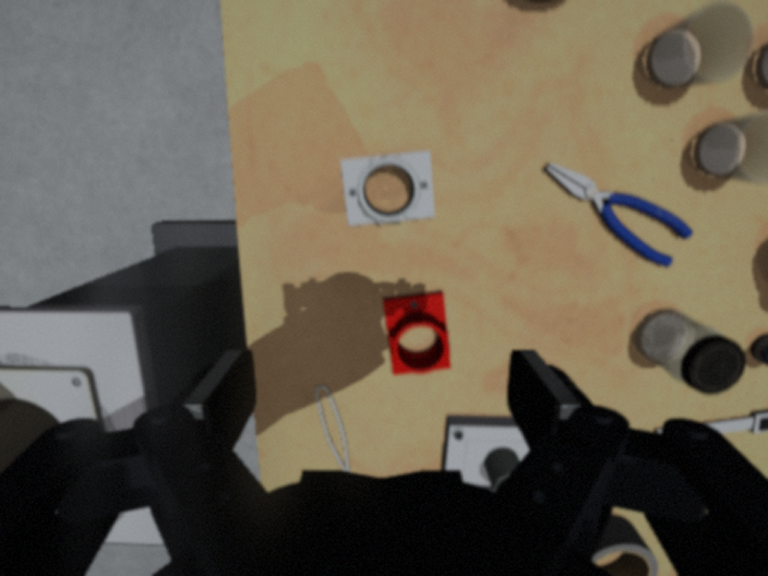

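The bush's flange corners are at (341,158), (431,150), (435,217) and (348,225), with the collar top centred at (387,188). Red is at (417,333) and the jar at (690,350).

Run:
```python
import pickle
from h import *
w=pickle.load(open('w1.pkl','rb'))
P=np.array([at(w,u/1.5,v/1.5,z) for u,v,z in [(341,158,.012),(431,150,.012),(435,217,.012),(348,225,.012),(387,188,.046),(389,190,.046)]])
print(np.round(P,4)); print(P[:4].mean(0),[np.linalg.norm(P[i]-P[(i+1)%4]).round(4) for i in range(4)])
for a,b in[(0,1),(3,2),(3,0),(2,1)]:
    d=P[b]-P[a];print(np.degrees(np.arctan2(d[1],d[0])))
print(monitor.get_obs()['joint_pos'])
# refine with image: bright flange / base centers via subpixel
```

```text
[[0.3821 0.3202 0.012 ]
 [0.466  0.3274 0.012 ]
 [0.4716 0.2653 0.012 ]
 [0.3875 0.2575 0.012 ]
 [0.4246 0.2941 0.046 ]
 [0.4264 0.2924 0.046 ]]
[0.42679573 0.29260832 0.012     ] [np.float64(0.0842), np.float64(0.0624), np.float64(0.0845), np.float64(0.0629)]
4.9113907161411126
5.243669316690418
94.88536075897473
95.15705809769457
[0.52887968 0.19422928 0.07431382 1.45027932 0.00374012 2.09461059]
```

Request:
move_arm([
  [[0,0.03,-0.02,10.5,100],[0.006,0.052,-0.05,21,100],[0.006,0.052,-0.08,31.5,100],[0.006,0.052,-0.1,42,100],[0.006,0.052,-0.1,52.1,100]],
])

```text
clock: 1.45
eef_pos: [0.4244, 0.2907, 0.1428]
tool_rot: [0.322, 0.947, -0.002, -0.002]
ft_force: [-0.1, 0.2, 0.1]
grip_width: 0.0856
grasp_force: 0.0
```

Request:
move_arm([
  [[0,0,0,10.6,100],[0,0,0,21.2,100],[0,0,0,31.8,100],[0,0,-0.02,43,100],[0,0,-0.03,43,100]],
])

```text
clock: 2.08
eef_pos: [0.4253, 0.2913, 0.1142]
tool_rot: [-0.044, 0.999, -0.001, -0.001]
ft_force: [0.5, 0.3, 0.5]
grip_width: 0.0853
grasp_force: 0.0
```

Run:
```python
import pickle
from h import *
c=cam('wrist');pickle.dump(c,open('w2.pkl','wb'));save(c,'pics/w2.png',s=1.5)
o=monitor.get_obs();print(o['eef_pos'],R.from_quat(o['tool_rot']).as_matrix().round(3).tolist(),o['joint_pos'])
th=np.radians(5.1);cs=np.array([[np.cos(th),-np.sin(th)],[np.sin(th),np.cos(th)]])
for z,pts in[(.012,[(-.042,-.031),(.042,-.031),(.042,.031),(-.042,.031)]),(.046,[(0,0),(-.0225,0),(.0225,0),(0,.0225),(0,-.0225)])]:
    for p in pts:
        q=cs@p+[.426,.293];print(p,z,(proj(c,[*q,z])[0]*1.5).round(1))
```

```text
[0.42474773 0.29093581 0.11308259] [[-0.996, -0.086, -0.003], [-0.086, 0.996, -0.002], [0.003, -0.002, -1.0]] [ 6.00583895e-01  3.23662208e-01 -1.02486441e-01  1.14863308e+00
 -3.39718444e-05  5.14207659e-01]
(-0.042, -0.031) 0.012 [333.3 209.2]
(0.042, -0.031) 0.012 [337.2 329.3]
(0.042, 0.031) 0.012 [424.9 329. ]
(-0.042, 0.031) 0.012 [427.9 208.9]
(0, 0) 0.046 [380.8 284.5]
(-0.0225, 0) 0.046 [380.7 247.6]
(0.0225, 0) 0.046 [380.9 319.7]
(0, 0.0225) 0.046 [418.1 284.4]
(0, -0.0225) 0.046 [343.5 284.6]
```

View pics/w2.png

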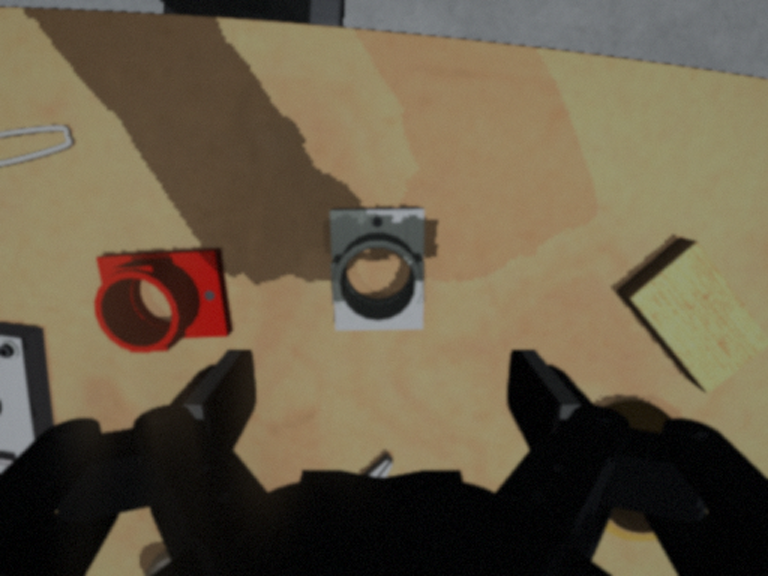

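The bush flange is at (330,209) to (424,329), within about 3 px of prediction. The remaining bias is about -1.5 mm in y, which the closing fingers will centre. Descending.

Request:
move_arm([
  [[0.001,0,-0.03,0,100],[0.001,0,-0.06,0,100],[0.001,0,-0.085,0,100],[0.001,0,-0.101,0,100],[0.001,0,-0.101,0,100]],
])

```text
clock: 2.75
eef_pos: [0.4259, 0.2912, 0.0133]
tool_rot: [-0.043, 0.999, -0.001, -0.001]
ft_force: [-0.4, -0.2, 0.5]
grip_width: 0.0852
grasp_force: 0.0
```

Request:
move_arm([
  [[0,0,0,0,60],[0,0,0,0,50],[0,0,0,0,50],[0,0,0,0,50],[0,0,0,0,50]],
])

```text
clock: 3.38
eef_pos: [0.4271, 0.292, 0.0146]
tool_rot: [-0.044, 0.999, 0.0, 0.0]
ft_force: [0.5, -1.1, 0.3]
grip_width: 0.0426
grasp_force: 0.0
```

Run:
```python
import pickle
from h import *
c=cam('wrist');d=cam('side')
a=cv2.resize(c['img'],None,fx=1.0,fy=1.0);
b=cv2.resize(d['img'][200:290,160:280],(512,384),interpolation=2)
cv2.imwrite('pics/w3.png',np.vstack([a,b])[:,:,::-1][:600+168:1])
im=np.hstack([cv2.resize(a,(400,300)),cv2.resize(b,(400,300))]);cv2.imwrite('pics/w3.png',im[:,:,::-1])
o=monitor.get_obs();print(o)
```

```text
{'clock': 3.475, 'joint_pos': array([ 5.99800379e-01,  4.26131956e-01, -2.36998022e-01,  9.07642395e-01,
        3.86533964e-06,  5.10828470e-01]), 'joint_vel': array([ 0.00034926,  0.00097406, -0.00045416, -0.00011879,  0.0007045 ,
        0.00080422]), 'tau': array([ 4.12637492e-04, -4.14736354e+01,  2.07224804e+01,  4.81251063e-04,
       -1.63664859e-04,  4.02553887e-04]), 'eef_pos': array([0.42699708, 0.29200089, 0.01444888]), 'tool_rot': array([-4.44712830e-02,  9.99010663e-01,  7.95654441e-06,  9.15816764e-06]), 'ft_force': array([-1.23882973, -0.00622595,  0.03851666]), 'ft_torque': array([ 0.01691799, -0.00372439,  0.01973811]), 'grasp_force': 0.0, 'grip_width': 0.04267821937993438}
```

View pics/w3.png

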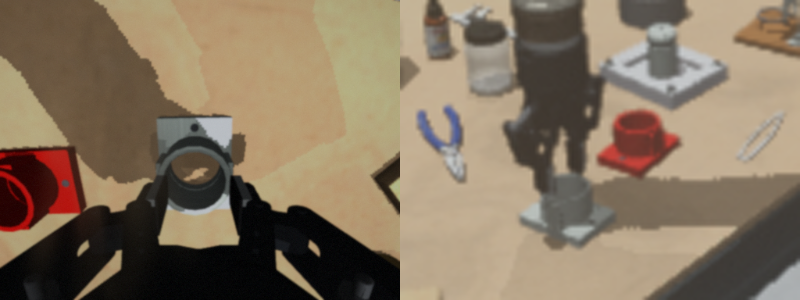

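Missed: the fingers are at 42 mm with no force and seem to stand beyond the collar. I'll locate the bush again against the TCP with a silhouette fit, and look closer in one composite.

```bash
cat > fit.py <<'E'
from h import *
import pickle
from scipy.optimize import minimize
def pts(x,y,t,zb=0):
    a=np.radians(t);r=np.array([[np.cos(a),-np.sin(a)],[np.sin(a),np.cos(a)]])
    f=np.array([(-.042,-.031),(.042,-.031),(.042,.031),(-.042,.031)]);th=np.linspace(0,2*np.pi,40)
    ci=np.c_[np.cos(th),np.sin(th)]
    g=lambda q,z:np.c_[q@r.T+[x,y],np.full(len(q),z+zb)]
    return g(f,0),g(f,.012),g(ci*.0275,.046),g(ci*.0225,.046),g(ci*.0225,0.)
def model(c,p,S=4):
    m=np.zeros((384*S,512*S),np.uint8);f0,f1,ct,b,b0=[(proj(c,q)*S).astype(np.int32) for q in pts(*p)]
    h=cv2.convexHull
    cv2.fillPoly(m,[h(np.vstack([f0,f1]))],1)
    cv2.fillPoly(m,[h(np.vstack([ct,(proj(c,pts(*p)[2]-[0,0,.034])*S).astype(np.int32)]))],1)
    e=np.zeros_like(m);e2=e.copy();cv2.fillPoly(e,[h(b)],1);cv2.fillPoly(e2,[h(b0)],1);m[(e&e2)>0]=0
    return cv2.resize(m.astype(np.float32),(512,384),interpolation=cv2.INTER_AREA)
def grey(c):
    i=c['img'].astype(int);s=i.max(2)-i.min(2)
    return ((s<26)&(i.max(2)>45)).astype(np.float32)
def fit(c,p0,pad=14):
    g=grey(c);q=proj(c,np.vstack(pts(*p0)));x0,y0=(q.min(0)-pad).astype(int).clip(0);x1,y1=(q.max(0)+pad).astype(int)
    # absorb anything of the grey mask outside via ROI only
    f=lambda p:np.abs(model(c,p)-g)[y0:y1,x0:x1].mean()
    r=minimize(f,p0,method='Nelder-Mead',options=dict(initial_simplex=np.array([p0]+[np.add(p0,d) for d in[(.012,0,0),(0,.012,0),(0,0,8)]]),xatol=1e-4,fatol=1e-5))
    return r.x,r.fun
E
python3 - <<'E'
from fit import *
for n,p in[('w1',(.426,.292,5)),('w2',(.426,.292,5)),('scene0',(.422,.285,5)),('side0',(.422,.285,5))]:
    print(n,fit(pickle.load(open(n+'.pkl','rb')),p))
cs={n:cam(n) for n in['wrist','side','scene']};pickle.dump(cs,open('now.pkl','wb'))
for n,c in cs.items():
    for p in [(.426,.292,5),(.40,.30,5)]: print(n,fit(c,p))
c=cs['wrist'];t=monitor.get_obs()['eef_pos'];print('TCP px',proj(c,t),proj(c,t+[0,0,.019]))
a=cv2.resize(c['img'][140:330,170:340],(600,600*190//170),interpolation=2)[:600]
b=cv2.resize(cs['side']['img'][200:275,190:220+15],None,fx=4,fy=8)
a=cv2.resize(c['img'][140:330,160:340],(568,600),interpolation=2)
b=cv2.resize(cs['side']['img'][215:290,182:230],(230,360),interpolation=2);b=np.vstack([b,np.zeros((240,230,3),np.uint8)])
cv2.imwrite('pics/z3.png',np.hstack([a,b])[:,:,::-1])
E
```

```text
w1 (array([0.4265236 , 0.29124732, 5.62684546]), np.float64(0.02089497074484825))
w2 (array([0.42662863, 0.2907607 , 5.88820172]), np.float64(0.11229080706834793))
scene0 (array([ 0.4255032 ,  0.28355971, 10.08814783]), np.float64(0.016833333298563957))
side0 (array([0.42304847, 0.29142388, 6.05005011]), np.float64(0.01007128693163395))
wrist (array([0.42627815, 0.29083154, 6.00559022]), np.float64(0.20998387038707733))
wrist (array([0.42651953, 0.29072589, 5.33752685]), np.float64(0.13385730981826782))
side (array([0.42273169, 0.28991953, 5.13633144]), np.float64(0.0996301993727684))
side (array([0.42234507, 0.29023674, 5.1562121 ]), np.float64(0.08187837153673172))
scene (array([0.42485309, 0.28265808, 6.63220576]), np.float64(0.029221132397651672))
scene (array([0.42559727, 0.28302514, 4.0808367 ]), np.float64(0.03024732694029808))
TCP px [[251.36864072 215.01744502]] [[251.1261863  225.97288276]]
```

View pics/z3.png

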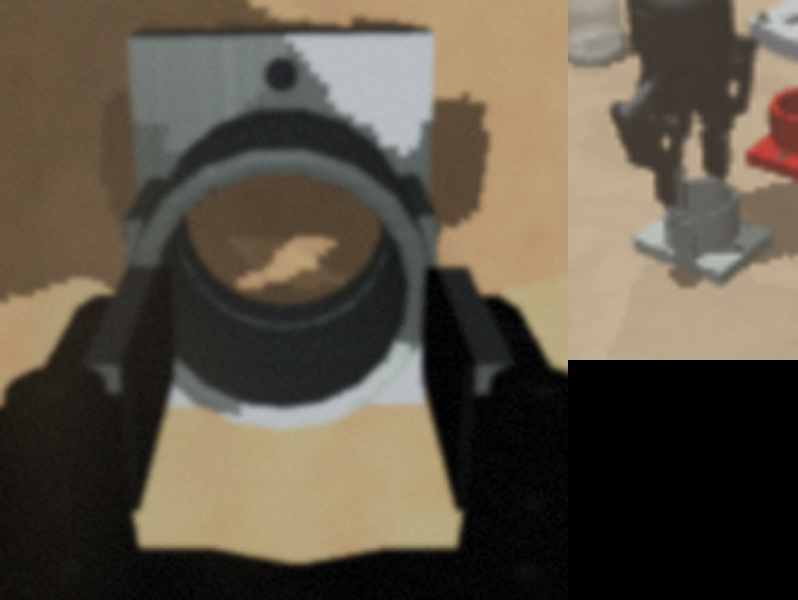

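The fit shows the bush has not moved (0.4265, 0.291). The gap measured in the picture (about 83 px for 42 mm) puts the real fingertips well above the reported TCP, around z = 0.05 and over the collar's rim. I'll open, go down another 20 mm (safe in either case), and close again while watching the width.

Request:
move_arm([
  [[0,0,0.005,0,100],[0,0,0.005,0,100],[0,-0.001,-0.005,0,100],[0,-0.001,-0.015,0,100],[0,-0.001,-0.02,0,100]],
])

```text
clock: 4.25
eef_pos: [0.4261, 0.2904, -0.007]
tool_rot: [-0.044, 0.999, -0.001, -0.001]
ft_force: [0.1, -0.1, 0.8]
grip_width: 0.0853
grasp_force: 0.0
```

Request:
move_arm([
  [[0,0,0,0,80],[0,0,0,0,60],[0,0,0,0,60],[0,0,0,0,60]],
])

```text
clock: 4.75
eef_pos: [0.4273, 0.2911, -0.0051]
tool_rot: [-0.044, 0.999, 0.0, 0.0]
ft_force: [-0.8, -1.5, 3.6]
grip_width: 0.0548
grasp_force: 64.3
```

Contact, but maybe high on the collar (54.8 mm). I'll open, go 10 mm lower, and grip again.

Request:
move_arm([
  [[0,0,0,0,80],[0,0,0,0,80],[0,0,-0.006,0,80],[0,0,-0.01,0,80],[0,0,-0.01,0,80]],
])

```text
clock: 5.38
eef_pos: [0.4264, 0.2906, -0.0163]
tool_rot: [-0.045, 0.999, -0.0, -0.001]
ft_force: [-0.4, -0.3, -0.2]
grip_width: 0.068
grasp_force: 0.0
```

Request:
move_arm([
  [[0,0,0,0,60],[0,0,0,0,55],[0,0,0,0,50],[0,0,0,0,50]],
])

```text
clock: 5.88
eef_pos: [0.4272, 0.2912, -0.0154]
tool_rot: [-0.045, 0.999, 0.0, 0.0]
ft_force: [-0.3, 0.4, 1.2]
grip_width: 0.0556
grasp_force: 65.8
```

Request:
move_arm([
  [[0,0,0.015,0,50],[0,0,0.05,0,50],[0,0,0.1,0,50],[0,0,0.14,0,50],[0,0,0.14,0,50]],
])

```text
clock: 6.5
eef_pos: [0.4293, 0.2925, 0.1284]
tool_rot: [-0.044, 0.999, 0.002, 0.003]
ft_force: [-0.4, 1.4, -3.8]
grip_width: 0.0558
grasp_force: 65.4
```

Request:
move_arm([
  [[0.02,-0.05,0,-2,50],[0.045,-0.105,0,-4,50],[0.07,-0.16,0,-7.2,50],[0.08,-0.18,0,-7.2,50],[0.08,-0.18,0,-7.2,50]],
])

```text
clock: 7.12
eef_pos: [0.5061, 0.1089, 0.1225]
tool_rot: [0.02, 1.0, -0.0, -0.002]
ft_force: [-0.9, 0.1, -3.3]
grip_width: 0.0555
grasp_force: 65.7
```

```bash
cat > bfit.py <<'E'
from h import *
import pickle
from scipy.optimize import minimize
def rect(p,hx,hy,z):
    a=np.radians(p[2]);r=np.array([[np.cos(a),-np.sin(a)],[np.sin(a),np.cos(a)]])
    return np.c_[np.array([(-hx,-hy),(hx,-hy),(hx,hy),(-hx,hy)])@r.T+p[:2],np.full(4,z)]
def outline(c,p):  # base silhouette (rim+foot) and axle
    S=4;m=np.zeros((384*S,512*S),np.uint8)
    q=np.vstack([rect(p,.066,.054,0),rect(p,.066,.054,.022)])
    cv2.fillPoly(m,[cv2.convexHull((proj(c,q)*S).astype(np.int32))],1)
    return cv2.resize(m.astype(np.float32),(512,384),interpolation=cv2.INTER_AREA)
def fitb(c,p0,pad=10,skip=None):
    i=c['img'].astype(int);g=((i[:,:,0]-i[:,:,2])<22).astype(np.float32)   # not tan
    q=proj(c,np.vstack([rect(p0,.066,.054,0),rect(p0,.066,.054,.022)]));x0,y0=(q.min(0)-pad).astype(int).clip(0);x1,y1=(q.max(0)+pad).astype(int)
    dark=(i.max(2)<40)
    def f(p):
        d=np.abs(outline(c,p)-g);d[dark]=0
        return d[y0:y1,x0:x1].mean()
    r=minimize(f,p0,method='Nelder-Mead',options=dict(initial_simplex=np.array([p0]+[np.add(p0,d) for d in[(.006,0,0),(0,.006,0),(0,0,4)]]),xatol=1e-4,fatol=1e-6))
    return r.x,r.fun
E
python3 - <<'E'
from bfit import *
for n in['wrist0','scene0','side0']: print(n,fitb(pickle.load(open(n+'.pkl','rb')),(.558,-.0155,-2)))
c=cam('wrist');pickle.dump(c,open('w5.pkl','wb'));print(fitb(c,(.558,-.0155,-2)))
o=monitor.get_obs();print(o['eef_pos'],o['ft_force'],o['grip_width'])
print('base in img',proj(c,rect((.558,-.0155,-2),.066,.054,.022)).round(0).tolist())
E
```

```text
wrist0 (array([ 0.55885163, -0.0165609 , -2.05048585]), np.float64(0.00945446640253067))
scene0 (array([ 0.55871296, -0.02019444,  0.32716049]), np.float64(0.10155356675386429))
side0 (array([ 0.5543653 , -0.01550317, -3.6753519 ]), np.float64(0.08209745585918427))
(array([ 0.55887341, -0.01566969, -2.21224318]), np.float64(0.06678811460733414))
[0.50567575 0.11014    0.12266428] [-0.53350947 -0.19854786 -3.49135853] 0.05542516907542153
base in img [[80.0, 173.0], [100.0, 285.0], [193.0, 286.0], [184.0, 172.0]]
```

Request:
move_arm([
  [[0.02,-0.05,0,0,50],[0.04,-0.095,0,0,50],[0.0525,-0.127,-0.01,0,50],[0.0525,-0.127,-0.04,0,50],[0.0525,-0.127,-0.055,0,50]],
])

```text
clock: 7.8
eef_pos: [0.5572, -0.015, 0.0668]
tool_rot: [0.018, 1.0, 0.0, -0.003]
ft_force: [0.3, 0.1, -3.6]
grip_width: 0.0556
grasp_force: 65.8
```

Request:
move_arm([
  [[0,0,0,0,50],[0,0,-0.008,0,50],[0,0,-0.016,0,50],[0,0,-0.024,0,50],[0,0,-0.024,0,50]],
])

```text
clock: 8.43
eef_pos: [0.5587, -0.0159, 0.0446]
tool_rot: [0.018, 1.0, 0.0, -0.001]
ft_force: [-0.6, -0.4, -3.9]
grip_width: 0.0556
grasp_force: 65.8
```

Run:
```python
from h import *
import pickle
cs={n:cam(n) for n in['side','scene']};pickle.dump(cs,open('n6.pkl','wb'))
o=monitor.get_obs();print(o['eef_pos'],o['ft_force'],o['ft_torque'])
s=cs['side'];k=proj(s,[.559,-.016,.06])[0].astype(int);t=cs['scene'];l=proj(t,[.559,-.016,.06])[0].astype(int);print(k,l)
f=lambda i,p:cv2.resize(i[p[1]-45:p[1]+45,p[0]-30:p[0]+30],(400,600),interpolation=2)
cv2.imwrite('pics/n6.png',np.hstack([f(s['img'],k),f(t['img'],l)])[:,:,::-1])
```

```text
[ 0.55954849 -0.01605646  0.04543791] [-0.04842867  1.08177328 -3.09791369] [0.05105417 0.05184716 0.02342258]
[237 210] [241 185]
```

The bush is 12 mm down over the axle with no lateral force. Continuing.

Request:
move_arm([
  [[0,0,-0.01,0,50],[0,0,-0.02,0,50],[0,0,-0.03,0,50],[0,0,-0.034,0,50],[0,0,-0.036,0,50]],
])

```text
clock: 9.15
eef_pos: [0.5593, -0.016, 0.0089]
tool_rot: [0.018, 1.0, 0.0, -0.0]
ft_force: [0.5, -0.2, -3.8]
grip_width: 0.0558
grasp_force: 65.9
```

Request:
move_arm([
  [[0,0,-0.004,0,50],[0,0,-0.007,0,50],[0,0,-0.01,0,50],[0,0,-0.012,0,50],[0,0,-0.012,0,50]],
])

```text
clock: 9.78
eef_pos: [0.5594, -0.016, -0.0028]
tool_rot: [0.018, 1.0, -0.0, -0.0]
ft_force: [0.0, 0.1, -4.4]
grip_width: 0.0559
grasp_force: 65.9
```

Request:
move_arm([
  [[0,0,-0.001,0,50],[0,0,-0.002,0,50],[0,0,-0.003,0,50],[0,0,-0.003,0,50]],
])

```text
clock: 10.28
eef_pos: [0.5596, -0.016, -0.0054]
tool_rot: [0.018, 1.0, -0.0, 0.0]
ft_force: [-0.6, 0.4, -1.3]
grip_width: 0.0553
grasp_force: 65.9
```

Request:
move_arm([
  [[0,0,-0.0005,0,50],[0,0,-0.001,0,50],[0,0,-0.001,0,50]],
])

```text
clock: 10.65
eef_pos: [0.5596, -0.016, -0.0054]
tool_rot: [0.018, 1.0, -0.0, 0.0]
ft_force: [-3.2, -0.2, 5.8]
grip_width: 0.0555
grasp_force: 67.1
```

Seated: the z force turned upward at the expected depth. Releasing.

Request:
move_arm([
  [[0,0,0.001,0,55],[0,0,0.001,0,65],[0,0,0.001,0,75],[0,0,0.001,0,85],[0,0,0.001,0,95]],
])

```text
clock: 11.28
eef_pos: [0.5598, -0.016, -0.0056]
tool_rot: [0.018, 1.0, 0.0, 0.0]
ft_force: [-0.1, 0.3, 0.3]
grip_width: 0.0813
grasp_force: 0.0
```

Request:
move_arm([
  [[0,0,0.01,0,100],[0,0,0.04,0,100],[0,0,0.09,0,100],[0,0,0.14,0,100],[-0.03,0,0.18,0,100]],
])

```text
clock: 11.9
eef_pos: [0.5314, -0.016, 0.1774]
tool_rot: [0.018, 1.0, -0.0, 0.002]
ft_force: [-0.6, -0.2, -0.4]
grip_width: 0.0854
grasp_force: 0.0
```

Run:
```python
from fit import *
c=cam('wrist');pickle.dump(c,open('w7.pkl','wb'))
o=monitor.get_obs();print(o['eef_pos'],o['ft_force'])
i=c['img'];a=cv2.resize(i[60:384,60:452],(480,397),interpolation=2)
P=[proj(c,p)[0].round() for p in([.559,-.016,.056],[.5,-.16,.0],[.5,-.16,.15])];print(P)
l=proj(c,[.559,-.016,.056])[0].astype(int)
b=cv2.resize(i[l[1]-60:l[1]+60,l[0]-48:l[0]+48],(318,397),interpolation=2)
cv2.imwrite('pics/w7.png',np.hstack([a,b])[:,:,::-1])
```

```text
[ 0.52925383 -0.01608191  0.18288685] [-4.17287775 -0.57206917  1.88349797]
[array([253., 200.]), array([137., 146.]), array([ 60., 170.])]
```

View pics/w7.png

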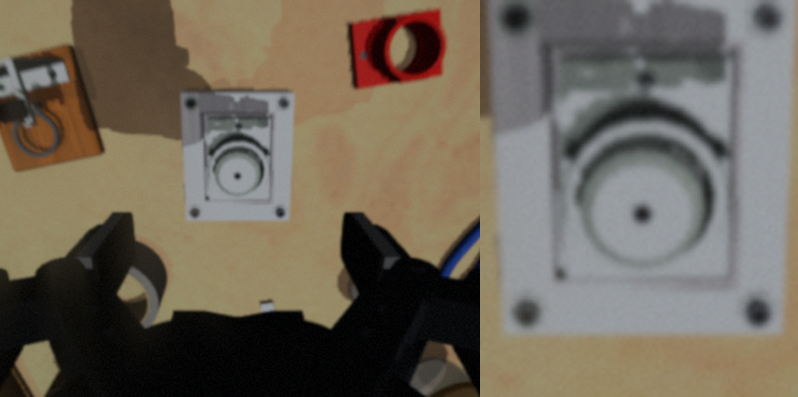

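The bush is seated flat and square in the pocket around the axle: axle top hole at (642,210), flange edges parallel to the pocket. That was my tenth picture, so from here I work by numbers. Next, locating the pliers from pixels already read: foot corners, ring, handle tops.

Run:
```python
from h import *
import pickle
w=pickle.load(open('w7.pkl','rb'));s=pickle.load(open('side0.pkl','rb'));t=pickle.load(open('scene0.pkl','rb'));w0=pickle.load(open('wrist0.pkl','rb'))
L=lambda x,y:(60+x/1.2245,60+y/1.2245)
print('axle',at(w,253.9,203.4,.073))
for n,p,z in[('c++',(103,152),.012),('c-+',(73,46),.012),('c+-',(14,170),.012),('ring',(37,132),.0295)]: print(n,at(w,*L(*p),z))
for u,v in[(274,184.1),(279.1,180.5)]: print('side handle',at(s,u,v,.154))
for u,v in[(245.5,189.2),(255.3,195)]: print('scene handle',at(t,u,v,.154))
C=lambda x,y:(165+x/6,155+y/6)
D=lambda x,y:(190+x/5.5,175+y/5.5)
print('scene ring',at(t,*C(549,382),.0295),'side ring',at(s,*D(453,161),.0295))
for p in[(404,422),(497,503),(642,435)]: print('scene foot',at(t,*C(*p),.012 if p[0]!=497 else 0))
for p in[(388,197),(505,228),(553,188)]: print('side foot',at(s,*D(*p),.0))
print('w0 ring top',at(w0,405/1.5,452/1.5,.0295))
```

```text
axle [ 0.55762746 -0.01526562  0.073     ]
c++ [ 0.54713672 -0.15352939  0.012     ]
c-+ [ 0.44156839 -0.16846536  0.012     ]
c+- [ 0.56299338 -0.25259659  0.012     ]
ring [ 0.52035084 -0.20883636  0.0295    ]
side handle [ 0.47966367 -0.17127523  0.154     ]
side handle [ 0.48635678 -0.21884742  0.154     ]
scene handle [ 0.48946817 -0.2000532   0.154     ]
scene handle [ 0.50113914 -0.25064818  0.154     ]
scene ring [ 0.52517163 -0.21158815  0.0295    ] side ring [ 0.51769884 -0.21049523  0.0295    ]
scene foot [ 0.44087301 -0.1865481   0.012     ]
scene foot [ 0.46172829 -0.26958235  0.        ]
scene foot [ 0.56003106 -0.26363908  0.012     ]
side foot [ 0.55617555 -0.16966688  0.        ]
side foot [ 0.4440308  -0.18338992  0.        ]
side foot [ 0.45418528 -0.26845795  0.        ]
w0 ring top [ 0.52164512 -0.1900783   0.0295    ]
```

Request:
move_arm([
  [[-0.02,-0.04,0.03,0,100],[-0.04,-0.08,0.06,0,100],[-0.05,-0.12,0.06,0,100],[-0.05,-0.12,0.06,0,100],[-0.05,-0.12,0.06,0,100]],
])

```text
clock: 12.58
eef_pos: [0.4794, -0.1358, 0.2346]
tool_rot: [0.019, 1.0, 0.0, 0.0]
ft_force: [-0.1, -0.2, 0.5]
grip_width: 0.0858
grasp_force: 0.0
```

```bash
cat > pfit.py <<'E'
from h import *
import pickle
from scipy.optimize import minimize
def handles(p,w=.013):
    a=np.radians(p[2]);r=np.array([[np.cos(a),-np.sin(a)],[np.sin(a),np.cos(a)]]);out=[]
    for s in(-1,1):
        q=[]
        for z,o in((.018,.0231),(.068,.0345)):
            for x in(-.007,.007):
                for y in(o-w,o): q.append([*(r@[x,s*y]+p[:2]),.088+z])
        out.append(np.array(q))
    return out
def hm(c,p,w=.013):
    S=4;m=np.zeros((384*S,512*S),np.uint8)
    for q in handles(p,w): cv2.fillPoly(m,[cv2.convexHull((proj(c,q)*S).astype(np.int32))],1)
    return cv2.resize(m.astype(np.float32),(512,384),interpolation=cv2.INTER_AREA)
E
python3 - <<'E'
from pfit import *
c=cam('wrist');pickle.dump(c,open('w8.pkl','wb'));o=monitor.get_obs();print(o['eef_pos'])
for q in handles((.494,-.211,8.8)): print(proj(c,q).min(0).round(),proj(c,q).max(0).round())
q=proj(c,np.vstack(handles((.494,-.211,8.8))));x0,y0=(q.min(0)-25).astype(int).clip(0);x1,y1=(q.max(0)+25).astype(int);y1=min(y1,384)
i=c['img'];v=i.max(2).astype(int)
print(x0,y0,x1,y1)
for y in range(y0,y1,3): print(y,''.join(('%X'%min(15,v[y,x]//12)) for x in range(x0,x1,2)))
E
```

```text
[ 0.47949535 -0.13538038  0.23432622]
[138. 186.] [179. 217.]
[193. 180.] [211. 206.]
113 155 235 241
155 CCCCCCCCCCCCCCCCCCCCCCA6555443333333333444567777777477766779C
158 CCCCCCCCCCCCCCCCCCCCCCB7433333344456677777777777777677778987B
161 CCCCCCCCCCCCCCCCCCCB9743334566777787667777777777778655899987A
164 CCCCCCCCCCCCCCCCBA74556777779A977ABBAA97777655555677699A99979
167 CCCCCCCCCCCCCCCB877788AA8679BCCBBBA96665555555555577589A99987
170 CCCCCCCCCCCCCCCB9867BCCCA65567666655454445445555556767AAAAA97
173 CCCCCCCCCCCCCCCCBBB7ACCCB865555555445444455654468986679ABBAA8
176 CCCCCCCCCCCCCCCCCCCA8CCCC965555567655544457974369AA7559AABBA9
179 CCCCCCCCCCCCCCCCCBCC7ACCCB85666799976433577533455653238AABBA9
182 CCCCCCCCCCCCCCCCCCCCA8CCCCA78999996556654433322222221169ABAAA
185 CCCCCCCCCCCCCCCCCCBB96BCCCCB9999878878875432223222222249AABBA
188 CCCCCCCCCCCCCCCCCCB9848BBA999998679A98766432222332222228ABBBA
191 CCCCCCCCCCCCCCCCCCB84323222367668997666544323333333235889ABBA
194 CCCCCCCCCCCCCCCCCCB41111122237AAA976555555333336889668A89AAAB
197 CCCCCCCCCCCCCCCCCCC72111121225999766789998523337AA8569ABAAABB
200 CCCC
[... 215 characters left out ...]
1249BCCCCBAAA99999987666666789AAAAAAAAAA
212 CBCBCCCCCCCCCC931211259BBCCCCCCB9999999999AAA9A9A99AAAABBBCCC
215 CBBCCBCCCCCCCCB72225ACCCCCCCCCCCA9A9999A99AAAAAABBBBCCCCCCCCC
218 CCCCCCCCCCCCCCCCBABCCCCCCCCCCCCCBA9999AABBBCBBCCCCCCCCCCCCCCC
221 CCCCCCCCCCCCCCCCCCCCCCCCBCCBCBCCCBBBBCCCCBCCCCCCCCCCCCCCCCCCC
224 CCCCCCCCCCCCCCCCCCCCCCCCCCCCCCBCBCBCBCCBCCCCBCBCCCCCCCCCCCCCC
227 CBCBCCCBCCCCCCCCCCCCCCCCCCCCCCCCBCCCCCCCCCCCCCCCCCCCCCCCCCCCC
230 CBBCCCCCCCCCCCCCCCCCCCCCCCCCCCCCBBCCCCCCBCCCCCCCCCCCCCCCCCCCC
233 CCCCCCBCCCCCCCCCCCB866666669BCCBCCCCCCCCCCCCCCCCCCCCCCCCCCCCC
236 BBCCBBCCCCCCCCCCCB7322232224ACCCCCCCCCCCCCCCCCCCCCCCCCCCCCCCC
239 BBBCCCCCCCCCCCCCA63222222223ACCCCBCCCCCCCCCCCCCCCBCCCCCCCCCCC
```

Run:
```python
from pfit import *
c=pickle.load(open('w8.pkl','rb'));v=c['img'].max(2).astype(float)
g=np.clip((60-v)/30,0,1)
x0,y0,x1,y1=125,178,230,222
def f(p): return np.abs(hm(c,p[:3],p[3])-g)[y0:y1,x0:x1].mean()
for th in[(.494,-.211,8.8,.013),(.490,-.208,6,.011),(.499,-.213,11,.015)]:
    r=minimize(f,th,method='Nelder-Mead',options=dict(initial_simplex=np.array([th]+[np.add(th,d) for d in[(.005,0,0,0),(0,.005,0,0),(0,0,4,0),(0,0,0,.003)]]),xatol=1e-4,fatol=1e-6,maxiter=600))
    print(r.x,r.fun)
p=r.x
# tops, red-free check: project the left handle's top face for the fit
for q in handles(p[:3],p[3]): print(proj(c,q).round(1).tolist())
```

```text
[ 4.94984165e-01 -2.13665247e-01  1.24666181e+01  6.01051196e-03] 0.09634289321789322
[ 4.95327795e-01 -2.13343874e-01  1.17254881e+01  5.77117328e-03] 0.09645021645021644
[ 4.89746698e-01 -2.10103554e-01  2.18631879e+01  1.08793350e-03] 0.09354888167388167
[[166.5, 188.3], [165.7, 188.7], [172.4, 199.2], [171.6, 199.5], [141.1, 206.5], [140.1, 206.9], [148.2, 218.9], [147.3, 219.3]]
[[201.2, 172.7], [202.1, 172.3], [206.9, 183.9], [207.7, 183.5], [202.6, 178.9], [203.6, 178.4], [209.2, 192.0], [210.3, 191.6]]
```

Run:
```python
from pfit import *
c=pickle.load(open('w8.pkl','rb'))
a=np.radians(8.8);u=np.array([np.cos(a),np.sin(a)]);n=np.array([-u[1],u[0]])
P=at(c,150,209.7,.156)[:2];print('L top',P,'-> pivot for w 12..16',[P+n*(.0345-w/2) for w in(.012,.016)])
i=c['img'].astype(int)
# red-blue difference (wood/tan high, black/steel low) and brightness side by side, right handle area
for y in range(170,216,3): print(y,''.join('%X'%min(15,max(0,(i[y,x,0]-i[y,x,2])//6)) for x in range(185,237,1)))
for p in[(.499,-.212,8.8),(.494,-.211,8.8)]:
    for q in handles(p,.014): print(p,'top face',proj(c,q[4:]).round(0).tolist())
```

```text
L top [ 0.49929434 -0.23542349] -> pivot for w 12..16 [array([ 0.49493424, -0.20725898]), array([ 0.49524021, -0.20923544])]
170 5566555556666655556666666764100004ADEFFFFFFFFFEC9889
173 56655555555567776655579BCCCB7200027CEFFFFFFFFFFEB888
176 5554545556679BCB85211259DEFEC7200039EFFFFFFFFFFFDA88
179 642211235799864221111112478875210026BEFFFFFFFFFFFC97
182 1000000122221111111222111111111111148CEFFFFFFFFFFEB8
185 00000000101112222222222111111110101159DFFFFFFFFFFEDB
188 00000000011112222222221111111111101126ADEFFFFFFFFFEC
191 0100000111112222222222222222211110000039DEFFFFFFFFFE
194 00000000001112222122358ABBBCB73111100039DEFFFFFFFFFF
197 00000012589963222222359CDEDCA621258ABDEFFFEFFFFFFFFF
200 A731135789AA853222222359CBA973115ADEFFFFFFFFFFFFFFFF
203 CB962114788875432222234566643226BDEEFFFFFFFEFFFFFFFF
206 CDCCA7311248AAA999889AA8531127BDEEEFEFFFFFFFFFFFFFFF
209 CDCDDCBA9642211222222222358BCEEEEEFEFFFFFFFEDDCCCBBA
212 DDDDDDDDDDDDDCCCCBBCCCDDDCCCCCCBBBA99899888888888887
215 CCDCDDDDCCDDDDDCCBBA99998787777777788888888887888777
(0.499, -0.212, 8.8) top face [[152.0, 206.0], [138.0, 208.0], [156.0, 219.0], [142.0, 221.0]]
(0.499, -0.212, 8.8) top face [[193.0, 198.0], [207.0, 195.0], [196.0, 212.0], [210.0, 209.0]]
(0.494, -0.211, 8.8) top face [[152.0, 201.0], [138.0, 203.0], [156.0, 214.0], [142.0, 217.0]]
(0.494, -0.211, 8.8) top face [[193.0, 193.0], [208.0, 190.0], [197.0, 207.0], [211.0, 204.0]]
```

The handles put the pivot at about (0.495, -0.2105) with yaw about 8.8°. The finger geometry (open tips at TCP + 49 mm, about 41 mm half-shut) gives TCP z ≈ 0.076 for the grip. Moving over the pliers.

Request:
move_arm([
  [[0.005,-0.03,0,5,100],[0.0155,-0.06,-0.01,10.9,100],[0.0155,-0.0745,-0.04,10.9,100],[0.0155,-0.0745,-0.08,10.9,100],[0.0155,-0.0745,-0.1,10.9,100]],
])

```text
clock: 13.25
eef_pos: [0.494, -0.2088, 0.1315]
tool_rot: [-0.078, 0.997, 0.001, -0.002]
ft_force: [0.3, 0.9, -0.2]
grip_width: 0.0854
grasp_force: 0.0
```

Run:
```python
from pfit import *
cs={n:cam(n) for n in('wrist','side','scene')};c=cs['wrist'];pickle.dump(cs,open('n9.pkl','wb'));o=monitor.get_obs();print(o['eef_pos'],o['ft_force'])
i=c['img'].astype(int);v=i.max(2)
for p in[(.495,-.2105,8.8)]:
    for q in handles(p,.014): print('top face',proj(c,q[4:]).round(0).tolist(),'bottom',proj(c,q[:4]).round(0).tolist())
for y in range(175,300,4): print(y,''.join('%X'%min(15,v[y,x]//12) for x in range(160,350,3)),''.join('%X'%min(15,max(0,(i[y,x,0]-i[y,x,2])//6)) for x in range(160,350,3)))
```

```text
[ 0.49437741 -0.20901634  0.13309794] [-0.72661941 -0.42982815  0.43694545]
top face [[213.0, 219.0], [189.0, 219.0], [214.0, 241.0], [190.0, 241.0]] bottom [[237.0, 195.0], [218.0, 195.0], [237.0, 213.0], [219.0, 213.0]]
top face [[283.0, 219.0], [307.0, 219.0], [282.0, 241.0], [306.0, 241.0]] bottom [[261.0, 195.0], [280.0, 195.0], [261.0, 213.0], [279.0, 213.0]]
175 DDDDDDCBA986755665555444444555455555556ABBA776BDDDDDDDDDDDDDDCDC 888888877661015878887766676877777778779FFFF8008AAAAAAAAAAAAA99AA
179 DDDDDDDCDDC765566555556653456A6448ABA58AABB776CDDDDDDDDDDDDDDDDD 78888877888201677778889974589FA75CFFF8CFFFF7009AAAAAAAAAAAAAAAAA
183 DDDDDDDDDDC87678899AAAA95229BC94226CC9ABBAB767CDDDDDDDDDDDDDDDDD 888888888883016BBCCFFFFD600EFFE6008FFDFFFFF7009AA9899AAAAA9A9AAA
187 DDDDDDDDDDC7559AAAABBA64322577752235BCCBCCB666BDDDDDDDDDDDDDDDDD 888888888882119FEEFFFF30000689A50000EFFFFFF7006888889999AAA88898
191 DDDDDDDDDDC8668AAAABBB7423334344225ABCBBCBB666CDDDDDDDDDDDDDDDDD 888887888884118FEEEFFF50000000000004FFFFFFF600899988888888888898
195 DDDDDDDDDDC733444335AB84333444333368B611111101ADDDDDDDDDDD
[... 2855 characters left out ...]
999998988888889988889899888300
283 26CCCCCDDDDDDDDDDDDDDDDDDDDDDDDDDDDDDDDDDDDDDDDDDDDDDDDDDDDDD700 1487787888888888878888888888888888899998888888888888899888889500
287 3BCCCCDDDDDDDDDDDDDDDDDDDDDDDDDDDDDDDDDDDDDDDDDDDDDDDDDDDDDDC920 2778888888888888888788888888888787788888888888888988888888898600
291 9CCCDCCDDDDDDDDDDDDDDDDDDDDDDDDDDDDDDDDDDDDDDDDDDDDDDDDDDDDDDC40 6778888888888888888888888888888888888888889998988898988888999810
295 CCCCCDCDCDDDDDDDDDDDDDDDDDDDDDDDDDCDDDDDDDDDDDDDDDDDDDDDDDDDDDA4 8888888888877888887888888988888988777888888888899988888988988860
299 CCCCCCCDCCCDDDDDDDDDDDDDDDDDDCB9887666789CDDDDDDDDDDDDDDDDDDDDDC 78787877887788788888888888888877666555568AA988888988989888988883
```

The handles are at x 190–208 and 280–298, with rows ending at 237. That is symmetric, so the yaw is right, and the pivot is about (0.4935, -0.2133). Correcting and descending.

Request:
move_arm([
  [[-0.0015,-0.003,0,0,100],[-0.0015,-0.003,-0.015,0,100],[-0.0015,-0.003,-0.03,0,100],[-0.0015,-0.003,-0.045,0,100],[-0.0015,-0.003,-0.058,0,100]],
])

```text
clock: 14.02
eef_pos: [0.4929, -0.2133, 0.0749]
tool_rot: [-0.077, 0.997, 0.0, -0.001]
ft_force: [-0.5, -0.4, 0.5]
grip_width: 0.0852
grasp_force: 0.0
```

Request:
move_arm([
  [[0,0,0,0,90],[0,0,0,0,80],[0,0,0,0,75],[0,0,0,0,70],[0,0,0,0,65]],
])

```text
clock: 14.65
eef_pos: [0.4945, -0.2139, 0.0777]
tool_rot: [-0.077, 0.997, -0.001, 0.001]
ft_force: [0.2, -0.1, 4.6]
grip_width: 0.0556
grasp_force: 4.1
```

Run:
```python
from pfit import *
c=pickle.load(open('n9.pkl','rb'))['wrist'];P=at(c,247,228.5,.0295);a=np.radians(8.8)
print(P,P[:2]-.0226*np.array([np.cos(a),np.sin(a)]))
```

```text
[ 0.54715595 -0.20597067  0.0295    ] [ 0.52482199 -0.20942815]
```

Request:
move_arm([
  [[0,0,0,0,60],[0,0,0,0,55],[0,0,0,0,50],[0,0,0,0,47],[0,0,0,0,44]],
])

```text
clock: 15.28
eef_pos: [0.4949, -0.2139, 0.0781]
tool_rot: [-0.077, 0.997, -0.001, 0.002]
ft_force: [-1.4, -0.7, 6.4]
grip_width: 0.0382
grasp_force: 22.5
```

Request:
move_arm([
  [[0,0,0,0,42],[0,0,0,0,40],[0,0,0,0,38],[0,0,0,0,38]],
])

```text
clock: 15.78
eef_pos: [0.4947, -0.2136, 0.0782]
tool_rot: [-0.077, 0.997, -0.0, 0.002]
ft_force: [-1.2, 1.0, 7.6]
grip_width: 0.0359
grasp_force: 59.7
```

Squeezed to the stop (60 N on the pads). Lifting straight up.

Request:
move_arm([
  [[0,0,0.004,0,36],[0,0,0.012,0,36],[0,0,0.025,0,36],[0,0,0.04,0,36],[0,0,0.05,0,36]],
])

```text
clock: 16.4
eef_pos: [0.4942, -0.2138, 0.128]
tool_rot: [-0.077, 0.997, -0.0, 0.001]
ft_force: [0.5, -0.4, -2.6]
grip_width: 0.0357
grasp_force: 60.1
```

Request:
move_arm([
  [[0,0,0.02,0,36],[0,0,0.04,0,36],[0,0,0.05,0,36],[0,0,0.05,0,36]],
])

```text
clock: 16.9
eef_pos: [0.494, -0.2137, 0.1772]
tool_rot: [-0.077, 0.997, -0.0, 0.001]
ft_force: [-0.7, 0.8, -3.0]
grip_width: 0.0359
grasp_force: 60.1
```

Run:
```python
from pfit import *
cs={n:cam(n) for n in('wrist','side','scene')};pickle.dump(cs,open('n10.pkl','wb'));o=monitor.get_obs();print(o['eef_pos'],o['tool_rot'],o['ft_force'],o['grip_width'],o['grasp_force'])
c=cs['wrist'];i=c['img'].astype(int);v=i.max(2)
e=o['eef_pos'];print([proj(c,[e[0]+.021*.988,e[1]+.021*.153,z])[0].round() for z in(.10,.12,.13,.14,.15)])
for y in range(170,330,4): print(y,''.join('%X'%min(15,v[y,x]//12) for x in range(170,335,3)),''.join('%X'%min(15,max(0,(i[y,x,0]-i[y,x,2])//6)) for x in range(170,335,3)))
```

```text
[ 0.49290559 -0.21325154  0.17549089] [-7.66945542e-02  9.97054256e-01  4.00812956e-04 -7.72186200e-04] [-0.55172277  0.16079508 -2.80731111] 0.035823226536321626 60.07885158061981
[array([253., 206.]), array([253., 213.]), array([253., 217.]), array([253., 222.]), array([253., 227.])]
170 FEEEFEEEEEEFE99AC8ADCCCDCDDCCD9CEE98CDDCCFEFFFFFFFFFFFF 988889988999800CFDEFFFFFFFFFFFDFFFECFFFF007BBBA9ABBCCBB
174 FEFFEEEEEEEFE88AB6ADCCCCCDCCDD99EFBACDDC8ADFFFFFFFFFFFF 988999988999810CF9FFFFFFFFFFFFEEFFFFFFFF006999899999AA9
178 FFFFFFEEEEFEE989C7CDDDCCCDDDDEB9EFEEDDDDDEEFFFFFFFFFFFF 988999989999810BFAFFFFFFFFFFFFFEFFFFFFFF006999999998999
182 FFFFEFFFEEEEEA99C7ADDDCCDDDDDDACEEEEDDDCEFEFFFFFFFFFFFF 999899898899920AFBFFFFFFFFFFFFFFFFFFFFFF007AA9989999999
186 FFEFFFFEEFEEEA99CA7BDCBCDDDCDC7DEEEDCDDCEFEFFFFFFFFFFFF 9999999989888308FFAFFFFFFFFFFFCFFFFFFFFF007999999999999
190 FFFFFEEEEEEEEA98CB97BBBCDDDDB7BDDEEDDDBAEFFFFFFFFFFFFFF 9999999989888406FFCAFFFFFFFFFBFFFFFFFFFD007999999998899
194 FFFFFFEEFEFEEDB9C93258ABDCB97BDDDDEDC724DFFFFFFFFFFFFFF 9898999989999404FB006BFFFFFEBFFFFFFFFA00008999999998899
1
[... 3126 characters left out ...]
0000
306 1111111110111DFEFEEEEC95211389AAAABBBAAAA97200000000000 1001000000000898888898740000000001222100000000000000000
310 1111111101001DEEFEFFEE94237AAACEEFEFFEEECAA800000000000 0000000000000889988889720000016899999998400000000000000
314 111111111101024444457AA339AADEFFEEDA7444332100000000000 0000001100000122222346620000899889865222210000000000000
318 1111111101001010000111100136774210000000000000000011100 0000000000000000000000000004642100000000000000000000000
322 1111111100010000000010001000000000000000000000001001000 0000000000000000000000000000000000000000000000000000000
326 1111110110100000000010000000000000100000000000000000000 0000000000000000000000000000000000000000000000000000000
```

Lifted (2.8 N). Measuring the spread ring's far edge in the hand, column by column.

Run:
```python
from pfit import *
c=pickle.load(open('n10.pkl','rb'))['wrist'];v=c['img'].max(2).astype(float)
X=np.arange(240,271);rows=[]
for x in X:
    col=v[236:254,x];k=np.argmax(col>110);rows.append(236+k-1+(110-col[k-1])/(col[k]-col[k-1]))
print(np.round(rows,1))
e=np.array([.4935,-.2135]);a=np.arctan2(0,1)
M=c['T'];print('tcp yaw',8.8)
for z in(.125,.1275,.130):
    P=np.array([at(c,x,r-.0,z)[:2] for x,r in zip(X,rows)])
    f=lambda q:(np.hypot(*(P-q).T)-.0269)
    from scipy.optimize import least_squares
    r=least_squares(f,[.513,-.21],loss='soft_l1',f_scale=.0003);print(z,r.x,np.std(f(r.x)))
    d=np.array([.9880,.1530]);n=np.array([-.153,.988]);w=r.x-np.array([.4929,-.21325]);print('rel tcp along,perp',w@d,w@n)
```

```text
[242.8 242.7 242.7 242.9 243.1 243.3 243.6 243.8 244.1 244.3 244.5 244.7
 244.8 244.9 245.1 245.1 245.1 245.  245.  244.8 244.7 244.5 244.3 244.1
 243.8 243.6 243.4 243.2 243.  243.  243.7]
tcp yaw 8.8
0.125 [ 0.51475864 -0.20745998] 0.00044658466022262037
rel tcp along,perp 0.022482206918735936 0.002376172883287356
0.1275 [ 0.51351957 -0.20766126] 0.00043278916448517683
rel tcp along,perp 0.021227212755982074 0.0023668769074773758
0.13 [ 0.51228056 -0.20786258] 0.0004192969363075896
rel tcp along,perp 0.019972264560156733 0.0023575461912983082
```

Run:
```python
from pfit import *
def mid(c,row,g):
    v=c['img'].max(2).astype(float)[row];x=255
    def edge(s):
        k=x
        while v[k]>90: k+=s
        return k-s*(90-v[k])/(v[k-s]-v[k])
    l,r=edge(-1),edge(1);d=g*c['K'][0,0]/(r-l);return l,r,d,((l+r)/2-c['K'][0,2])*d/c['K'][0,0]*1e3
c=pickle.load(open('n10.pkl','rb'))['wrist']
for row in(250,256,262,268,274):print(np.round(mid(c,row,.0375),3))
for n,rr in(('w7.pkl',(245,255,265)),('w2.pkl',(240,250,260))):
    for row in rr:print(n,np.round(mid(pickle.load(open(n,'rb')),row,.0855),3))
print(vision.camera('wrist')['hand_eye'])
```

```text
[237.542 271.204   0.316   0.542]
[237.06  271.542   0.308   0.451]
[2.36323e+02 2.71800e+02 3.00000e-01 1.85000e-01]
[2.35755e+02 2.72444e+02 2.90000e-01 2.18000e-01]
[2.35288e+02 2.72672e+02 2.84000e-01 9.40000e-02]
w7.pkl [ 1.68884e+02  3.38771e+02  1.43000e-01 -3.00000e-02]
w7.pkl [1.70139e+02 3.37881e+02 1.45000e-01 6.30000e-02]
w7.pkl [1.85607e+02 3.37510e+02 1.60000e-01 4.31800e+00]
w2.pkl [ 1.68350e+02  3.39373e+02  1.42000e-01 -1.30000e-02]
w2.pkl [ 1.69098e+02  3.38558e+02  1.43000e-01 -3.00000e-02]
w2.pkl [ 1.70136e+02  3.37580e+02  1.45000e-01 -1.40000e-02]
[[-1.27566402e-03  9.64294099e-01  2.64830631e-01  6.67984717e-02]
 [ 9.99998945e-01  1.41395719e-03 -3.31562479e-04  1.62653449e-03]
 [-6.94182917e-04  2.64829929e-01 -9.64294886e-01 -1.79182767e-01]
 [ 0.00000000e+00  0.00000000e+00  0.00000000e+00  1.00000000e+00]]
```

The open fingers' midpoint lies at camera x ≈ 0, so hand_eye carries a lateral bias of about 1.6 mm. With that corrected, the axle is at about (0.5575, -0.0163) and the ring sits at TCP + (0.0208, 0.0040). Moving over the axle.

Request:
move_arm([
  [[0.01,0.045,0,0,36],[0.02,0.09,0,0,36],[0.03,0.135,0,0,36],[0.04,0.175,0,0,36],[0.0432,0.1932,0,0,36]],
])

```text
clock: 17.73
eef_pos: [0.5366, -0.0183, 0.1756]
tool_rot: [-0.078, 0.997, 0.0, -0.001]
ft_force: [0.2, -0.9, -2.4]
grip_width: 0.0355
grasp_force: 60.3
```

Request:
move_arm([
  [[0,0,-0.01,0,36],[0,0,-0.02,0,36],[0,0,-0.03,0,36],[0,0,-0.04,0,36],[0,0,-0.04,0,36]],
])

```text
clock: 18.35
eef_pos: [0.5357, -0.0209, 0.1351]
tool_rot: [-0.076, 0.997, 0.0, -0.001]
ft_force: [-0.3, -0.1, -2.5]
grip_width: 0.0358
grasp_force: 60.3
```

Run:
```python
from pfit import *
cs={n:cam(n) for n in('wrist','side','scene')};pickle.dump(cs,open('n11.pkl','wb'));o=monitor.get_obs();print(o['eef_pos'],o['tool_rot'],o['ft_force'],o['ft_torque'],o['grip_width'])
c=cs['wrist'];v=c['img'].max(2).astype(int)
for y in range(196,262,2): print(y,''.join('%X'%min(15,v[y,x]//14) for x in range(225,290,1)))
print(proj(c,[[.5575,-.0163,.0875],[.5575+.02,-.0163,.073]]))
```

```text
[ 0.53698549 -0.0205042   0.13672796] [-7.65574998e-02  9.97065112e-01 -5.46618190e-05  3.28267335e-04] [-0.09013109 -0.02469953 -1.60025626] [-0.01365365 -0.03118992 -0.00883261] 0.03574549911790514
196 22222358AA8655545578887766679AAAAAAA99987667875567766533356432247
198 332332334544456789AAAAAAA999ABBBBBAAAAAAAA98776666654333334322335
200 333322322334589AAAAABBCCDDDDDDDDDDDCCBBBBBBA986565432222233333444
202 4433333332345799ABCCDDDDDDDDDDDDDDDDDDDCCBBBA97543322323333445566
204 44444333333233458ACCCBA998877667777899ABCBA9764322233333444445666
206 54444444333332234466544333333223332333445554332333333444444445666
208 5444444444333332233222233222222233222223233322233444444444445799A
210 8654444444443332233343333333333333333444433222233444444444568BCDD
212 A866554444433322233445555566666666555554433322233344445667778ACDD
214 9766799755433332222334445556666665555433332233333344468AA8778ACDE
216 976679BB9864333333333333333334433333333333334444444458BCB87779BCC
218 556668ABAA87544444444444444444444444445555554445676569BCA85422333
220 23566689AAA86433344455555666666666666555444433346679BCCC
[... 768 characters left out ...]
00000000000
244 111111111111259BCCCCBA9877666666666677899BBCB95200000000000000000
246 11111111111126ADDEEEEDDDDCCCBBBBBBCCCDDDDDEDCA5200000000000000000
248 11111111101138BDDEEEEEEEEEEEDEEEEDEDEEEEEEEEDA7300000000000000000
250 11111111111149CDEEEDEEEDEEEEEEEEEEEEEEEEDEEEDB7300000000000000000
252 11111111111259CDDDDDDEDEEEEEEEEEEEEEEEEEEDEEDC9410000000000000000
254 1111111111125ACDDDDDDDDDDDDDDDDDEEEEEEEEEEEEDC9410000000000000000
256 1111111111136ACDDDDDDDDDDDDDDDDDDDDDDDDDDDDDDC9410000000000000000
258 1111111111137BCDDDDDDDDDDDDDDDDDDDDDDDDDDDDDDC9520000000000000000
260 1111111111148BCDDDDDDDDDDDDDDDDDDDDDDDDDDDDDDC9520000000000000000
[[253.29469349 220.04636638]
 [250.05496231 234.34828578]]
```

Request:
move_arm([
  [[0,0,-0.005,0,36],[0,0,-0.01,0,36],[0,0,-0.013,0,36],[0,0,-0.015,0,36],[0,0,-0.015,0,36]],
])

```text
clock: 19.12
eef_pos: [0.5366, -0.0203, 0.1212]
tool_rot: [-0.077, 0.997, 0.0, -0.0]
ft_force: [0.3, -0.2, -2.5]
grip_width: 0.036
grasp_force: 60.3
```

Request:
move_arm([
  [[0,0,-0.001,0,36],[0,0,-0.002,0,36],[0,0,-0.003,0,36],[0,0,-0.003,0,36]],
])

```text
clock: 19.62
eef_pos: [0.5366, -0.0203, 0.1183]
tool_rot: [-0.077, 0.997, 0.0, -0.0]
ft_force: [-0.1, 0.1, -2.8]
grip_width: 0.0359
grasp_force: 60.3
```

Request:
move_arm([
  [[0,0,-0.001,0,36],[0,0,-0.002,0,36],[0,0,-0.003,0,36],[0,0,-0.003,0,36]],
])

```text
clock: 20.12
eef_pos: [0.5368, -0.0203, 0.1163]
tool_rot: [-0.077, 0.997, -0.0, 0.0]
ft_force: [-2.8, 0.3, 4.1]
grip_width: 0.0357
grasp_force: 61.3
```

Request:
move_arm([
  [[0,0,-0.001,0,36],[0,0,-0.002,0,36],[0,0,-0.003,0,36],[0,0,-0.003,0,36]],
])

```text
clock: 20.62
eef_pos: [0.5369, -0.0204, 0.116]
tool_rot: [-0.077, 0.997, -0.0, 0.001]
ft_force: [-8.8, -0.1, 19.1]
grip_width: 0.0356
grasp_force: 63.4
```

Contact about 10 mm early, with a reaction of 19 N up and -9 N in x: the ring is on the bevel, not the bush. I'll ease off and check the moment before shifting.

Run:
```python
from h import *
o=monitor.get_obs();print(o['eef_pos'],o['ft_force'],o['ft_torque'],o['tool_rot'])
c=cam('wrist');print(c['T'][:3,3])
```

```text
[ 0.53686382 -0.02036146  0.11601871] [-8.79262251 -0.11404922 19.13811761] [0.0702831  1.77652372 0.03808552] [-7.67418836e-02  9.97049915e-01 -2.38658764e-04  1.44696674e-03]
[ 0.47008321 -0.02893148  0.29501232]
```

Request:
move_arm([
  [[0,0,0.003,0,36],[0,0,0.006,0,36],[0,0,0.006,0,36]],
])

```text
clock: 21.05
eef_pos: [0.5367, -0.0203, 0.1179]
tool_rot: [-0.077, 0.997, 0.0, -0.0]
ft_force: [0.7, 0.5, -2.7]
grip_width: 0.0359
grasp_force: 60.3
```

Run:
```python
from h import *
import pickle
o=monitor.get_obs();print(o['eef_pos'],o['ft_force'],o['ft_torque'])
c=cam('wrist');pickle.dump(c,open('w12.pkl','wb'));v=c['img'].max(2).astype(int)
for y in range(186,250,2): print(y,''.join('%X'%min(15,v[y,x]//14) for x in range(215,300,1)))
print(o['grip_width'])
a=c;print(proj(c,[[.5575,-.0163,.0695],[.5575+.02,-.0163,.073],[.5575-.02,-.0163,.073],[.5575,.0037,.073],[.5575,-.0363,.073]]))
```

```text
[ 0.53666753 -0.02029613  0.11789404] [ 0.72614982  0.46356987 -2.71705611] [-0.00650735  0.00496358  0.0079335 ]
186 AAAA98777899988777664332222223333344445555554443332222222347ACDEEEEEEEEEEDCAABCDDEEEE
188 AAAA999A989987544443322222334566667777777777777666554332222469BDEEEEEEEEEDBAABCDEEEEE
190 BBCCCCCA8888764322222233456677777666666555666666767766554322247ADDEDDDCCCBAABCDDEEEEE
192 DDDDDDC964444332222334567777665554444444444444444556666665543247ACCA8555678ABCDEEEEEE
194 DDDDDCA64322222222346676665554555555566665555554433457898888753357753222357ACDDEEEEEE
196 DDDDDC953222222223567766555555544433333333344445555444579BCDCA6333443222247ACDEEEEEEE
198 DDDDDB85332332322235565555443334444444555544444444445544479CC963333333223359CDEEEEEEE
200 DDDCB854443333322233444444444555665555555666778987655677546776432232333444469CDEEEEEE
202 DDDB865655443333332333334556666666665555567899AA9AA98766553333223333344556667ACDEEEEE
204 DDCA86666544443333332233345566555544443334455667889987543322333333444445666679CDEEEEE
206 DDCA8766655444444433333222333333332222222232333334444332223333444444444566678ADDEE
[... 1360 characters left out ...]
22222121111111110000011222222222222222222222222222222110000000000000000000000011222
240 2222222121211111111111112222222232222222322222222223222100000000000000000000000001122
242 2222212211111111111101124555543333333333333333333333344321000000000000000000000000112
244 2222222211211111111101259BCCCBAA988766666666666788999A9752000000000000000000000000012
246 222222211111111111010136ADDEEEDDDDDCCCBBBBAAA9ABCCCCCCB852000000000000000000000000001
248 222222112111111111101138BDEEEEEEEEEEEEEEEEDDDDDDDDDDCCB952000000000000000000000000001
0.035927998808421145
[[252.81870721 218.46236467]
 [249.32008355 241.35140308]
 [256.45612561 197.56278289]
 [276.12639568 223.29104204]
 [229.32451339 216.58738936]]
```

The moment places the contact at the axle's -x side, centred in y, so I'm shifting -2 mm in x and trying again gently.

Request:
move_arm([
  [[-0.002,0,0,0,36],[-0.002,0,-0.001,0,36],[-0.002,0,-0.002,0,36],[-0.002,0,-0.003,0,36],[-0.002,0,-0.003,0,36]],
])

```text
clock: 21.72
eef_pos: [0.5347, -0.0203, 0.1164]
tool_rot: [-0.077, 0.997, -0.0, 0.0]
ft_force: [-3.3, 0.2, 5.0]
grip_width: 0.0357
grasp_force: 61.4
```

The contact height is unchanged after a 2 mm shift, so it looks like a flat contact, and the ring may already lie on the bush. A gentle sideways probe 2 mm up will show whether the ring is around the axle.

Request:
move_arm([
  [[0,0,0.003,0,36],[0,0.001,0.003,0,36],[0,0.002,0.003,0,36],[0,0.003,0.003,0,36],[0,0.003,0.003,0,36]],
])

```text
clock: 22.35
eef_pos: [0.5345, -0.0172, 0.1181]
tool_rot: [-0.077, 0.997, 0.0, -0.0]
ft_force: [-0.7, 0.2, -2.2]
grip_width: 0.0355
grasp_force: 60.2
```

Request:
move_arm([
  [[0,0.0005,0,0,36],[0,0.001,0,0,36],[0,0.001,0,0,36]],
])

```text
clock: 22.72
eef_pos: [0.5345, -0.0165, 0.1182]
tool_rot: [-0.077, 0.997, -0.0, -0.0]
ft_force: [-0.3, -0.0, -3.9]
grip_width: 0.0355
grasp_force: 60.1
```

Request:
move_arm([
  [[0,0.0005,0,0,36],[0,0.001,0,0,36],[0,0.0015,0,0,36],[0,0.002,0,0,36],[0,0.002,0,0,36]],
])

```text
clock: 23.35
eef_pos: [0.5346, -0.0144, 0.1184]
tool_rot: [-0.077, 0.997, -0.0, -0.0]
ft_force: [-0.9, -2.4, -3.7]
grip_width: 0.0358
grasp_force: 60.0
```

Request:
move_arm([
  [[0,0.0005,0,0,36],[0,0.001,0,0,36],[0,0.001,0,0,36]],
])

```text
clock: 23.72
eef_pos: [0.5347, -0.0134, 0.1184]
tool_rot: [-0.077, 0.997, -0.0, -0.0]
ft_force: [-0.9, -2.2, -2.8]
grip_width: 0.036
grasp_force: 60.0
```

Request:
move_arm([
  [[0,-0.002,0,0,36],[0,-0.004,0,0,36],[0,-0.006,0,0,36],[0,-0.007,0,0,36],[0,-0.007,0,0,36]],
])

```text
clock: 24.35
eef_pos: [0.5349, -0.0204, 0.1187]
tool_rot: [-0.077, 0.997, -0.0, 0.0]
ft_force: [-0.2, 0.5, -3.3]
grip_width: 0.0358
grasp_force: 60.5
```

Request:
move_arm([
  [[0,-0.001,0,0,36],[0,-0.002,0,0,36],[0,-0.002,0,0,36]],
])

```text
clock: 24.72
eef_pos: [0.5347, -0.0224, 0.1184]
tool_rot: [-0.077, 0.997, 0.0, 0.0]
ft_force: [-0.7, 0.4, -2.1]
grip_width: 0.0357
grasp_force: 60.5
```

Request:
move_arm([
  [[0,-0.001,0,0,36],[0,-0.002,0,0,36],[0,-0.002,0,0,36]],
])

```text
clock: 25.1
eef_pos: [0.5347, -0.0244, 0.1184]
tool_rot: [-0.077, 0.997, 0.0, -0.0]
ft_force: [0.4, 0.8, -2.6]
grip_width: 0.0361
grasp_force: 60.5
```

The ring moves freely over about 8 mm in y, so it is still at the bevel and something flat stops it. I'll press lightly in two states and solve for the contact point from the moments.

Request:
move_arm([
  [[0,0.004,0,0,36],[0,0.004,-0.002,0,36],[0,0.004,-0.004,0,36],[0,0.004,-0.004,0,36]],
])

```text
clock: 25.6
eef_pos: [0.5349, -0.02, 0.1162]
tool_rot: [-0.077, 0.997, 0.0, 0.001]
ft_force: [-3.6, 0.9, 7.9]
grip_width: 0.0361
grasp_force: 62.0
```

```bash
python3 -c "
from h import *
o=monitor.get_obs();print(o['eef_pos'],o['ft_force'],o['ft_torque'])"
```

```text
[ 0.5348856  -0.02004087  0.11623523] [-3.61608157  0.89633322  7.90321756] [0.18783513 0.79526843 0.0413197 ]
```

Request:
move_arm([
  [[-0.001,0,0,0,36],[-0.0015,0,0,0,36],[-0.0015,0,0,0,36]],
])

```text
clock: 25.98
eef_pos: [0.5343, -0.0201, 0.116]
tool_rot: [-0.077, 0.997, 0.0, 0.002]
ft_force: [-2.1, 0.4, 5.7]
grip_width: 0.0358
grasp_force: 61.7
```

```bash
python3 -c "
from h import *
o=monitor.get_obs();print(o['eef_pos'],o['ft_force'],o['ft_torque'])"
```

```text
[ 0.53434227 -0.02006664  0.11603285] [-2.05659252  0.41654999  5.70729557] [0.2128721  0.13403656 0.04801835]
```

The readings are inconclusive, so I'll search in x: first +2.5 mm from the original estimate.

Request:
move_arm([
  [[0.001,0,0.004,0,36],[0.004,0,0.004,0,36],[0.006,0,0.004,0,36],[0.006,0,0.002,0,36],[0.006,0,0,0,36]],
])

```text
clock: 26.6
eef_pos: [0.5395, -0.0204, 0.1159]
tool_rot: [-0.077, 0.997, -0.0, 0.001]
ft_force: [-5.7, -0.9, 14.4]
grip_width: 0.0357
grasp_force: 62.9
```

Request:
move_arm([
  [[0,0,-0.001,0,36],[0,0,-0.001,0,36]],
])

```text
clock: 26.85
eef_pos: [0.5395, -0.0204, 0.116]
tool_rot: [-0.077, 0.997, -0.0, 0.001]
ft_force: [-4.8, 0.7, 12.1]
grip_width: 0.0359
grasp_force: 62.5
```

```bash
python3 -c "
from h import *
o=monitor.get_obs();print(o['eef_pos'],o['ft_force'],o['ft_torque'],o['grip_width'])"
```

```text
[ 0.53952746 -0.02037765  0.11595289] [-4.84604863  0.67414844 12.09837557] [-0.04237651  1.02863344  0.01933123] 0.03593495321051659
```

Same height again, so the contact really is flat and does not depend on x. Decisive test: at 4 mm above contact, push +y by 9 mm. Around the axle, force must build; above it, there would be none.

Request:
move_arm([
  [[-0.002,0,0.004,0,36],[-0.003,0,0.007,0,36],[-0.003,0.003,0.007,0,36],[-0.003,0.006,0.007,0,36],[-0.003,0.006,0.007,0,36]],
])

```text
clock: 27.48
eef_pos: [0.536, -0.0144, 0.12]
tool_rot: [-0.077, 0.997, -0.0, -0.0]
ft_force: [1.1, -1.6, -3.7]
grip_width: 0.0358
grasp_force: 60.3
```

Request:
move_arm([
  [[0,0.001,0,0,36],[0,0.002,0,0,36],[0,0.003,0,0,36],[0,0.003,0,0,36]],
])

```text
clock: 27.98
eef_pos: [0.5364, -0.0114, 0.1205]
tool_rot: [-0.077, 0.997, -0.0, 0.0]
ft_force: [0.6, -2.7, -2.5]
grip_width: 0.0356
grasp_force: 60.2
```

```bash
python3 -c "
from h import *
import pickle
o=monitor.get_obs();print(o['eef_pos'],o['ft_force'],o['ft_torque'],o['grip_width'])
cs={n:cam(n) for n in('wrist','side','scene')};pickle.dump(cs,open('n13.pkl','wb'))
v=cs['wrist']['img'].max(2).astype(float);rows=[]
X=np.arange(236,280)
for x in X:
    col=v[228:262,x];k=np.argmax(col>110);rows.append(228+k-1+(110-col[k-1])/(col[k]-col[k-1]) if k else 0)
print(np.round(rows,1))"
```

```text
[ 0.53641327 -0.01144082  0.12050276] [ 0.57696031 -2.67801508 -2.53389472] [-0.86075224 -0.08859983 -0.11150106] 0.03563965112188139
[  0.  257.5 246.8 243.2 242.7 242.7 242.9 243.1 243.2 243.3 243.4 243.6
 243.8 244.  244.2 244.4 244.4 244.4 244.5 244.5 244.5 233.5 233.2 233.3
 233.8 244.3 244.1 243.9 243.6 243.5 243.3 243.3 243.2 243.2 244.2 253.4
   0.    0.    0.    0.    0.    0.    0.    0. ]
```

Run:
```python
from pfit import *
A=np.array([.5575,-.0163])
c=pickle.load(open('w12.pkl','rb'))
print('tool yaw w12')
th=np.linspace(0,2*np.pi,181)
for n,r,z in[('collar out',.0275,.056),('bore',.0225,.056),('axle',.02,.069),('top flat',.016,.073),('groove lo',.02,.0555),('bushflange',.031,.022)]:
    q=proj(c,np.c_[A[0]+r*np.cos(th),A[1]+r*np.sin(th),np.full(181,z)]);print(n,'minrow',q[q[:,1].argmin()].round(1),'maxrow',q[q[:,1].argmax()].round(1),'cols',q[:,0].min().round(1),q[:,0].max().round(1))
v=c['img'].max(2).astype(int);i=c['img'].astype(int)
for y in range(168,206,1): print(y,''.join('%X'%min(15,v[y,x]//12) for x in range(215,300,1)))
```

```text
tool yaw w12
collar out minrow [253.2 183.5] maxrow [252.5 240.9] cols 222.4 283.3
bore minrow [253.2 189. ] maxrow [252.6 236. ] cols 227.9 277.8
axle minrow [253.1 195.9] maxrow [252.6 239.6] cols 229.5 276.1
top flat minrow [253.  201.9] maxrow [252.6 237.3] cols 233.9 271.7
groove lo minrow [253.1 191.6] maxrow [252.6 233.3] cols 230.7 275.0
bushflange minrow [253.3 171.7] maxrow [252.6 229.8] cols 222.5 283.4
168 CCCCCCCBA9878A9988888888888888888889988888887666788889988888888888889ACCCBAAA978ACCEF
169 CCCCCCCBA8789A998888888888888888888998888887544457888988888888888889BDFFFEEEDCAABCDEF
170 CCCCCCCB9878AAA98888888888888888888988888876433346788988888888899AACDFFFFFFFFECBCDEFF
171 CCCCCCCB9878ABA988888888888888888889888888753333457888888888889ABCDEFFFFFFFFFECBCCEFF
172 CCCCCCCA9878ABA98888888888888888889898888875433346788988888889ACDFFFFFFFFFFFFECBCCEFF
173 CCCCCCCA9889BBA8888888888888888888888888887643335678888888889ABEFFFFFFFFFFFFFEBCCDEFF
174 CCCCCCBA8889AB99888888888888888888888888888765556788888888889CEFFFFFFFFFFFFFFDCCDDFFF
175 CCCCCCBA8889AB9988888888888888888888888888887777
[... 2037 characters left out ...]
3334567666554444455555555655555555555565458BEEB7433444333346AEFFFFFFFF
199 FFFFEB75444333333334565665444455666666666666677876555786569CCA63333333344458CFFFFFFFF
200 FFFEC964444433333334455554455566776666666777889AA876679865799743333333444457BEFFFFFFF
201 FFFEA765554443333333345556666677777666666789AABBBAA98788755564333333445556669DFFFFFFF
202 FFFD976766544433333333445667777777776666679ABBBBBBBBA877654433333334455567778CEFFFFFF
203 FFFC97777655444433333334566777777776655556799AAABBBBB975543333333444455667778BEFFFFFF
204 FFEC987776555544433333334456776665554444445667789AABA865333333344444545677778BEFFFFFF
205 FFEC9877765555444443333333455655443333333344444567887643333333444455455677778BEFFFFFF
```

Run:
```python
from pfit import *
from scipy.optimize import least_squares
L=lambda f:pickle.load(open(f,'rb'))
s,t,w7,w8,n9=L('side0.pkl'),L('scene0.pkl'),L('w7.pkl'),L('w8.pkl'),L('n9.pkl')['wrist']
def tri(obs,p0):
    f=lambda P:np.concatenate([(proj(c,P)[0]-uv)/sg for c,uv,sg in obs])
    r=least_squares(f,p0);return r.x.round(4),r.fun.round(1)
print('-y top',tri([(w8,(150,209.7),1),(n9,(199,228),1.5),(s,(279.1,181),1.5),(t,(255.3,196),1.5)],[.495,-.24,.15]))
print('-y top wrist only',tri([(w8,(150,209.7),1),(n9,(199,228),1.5)],[.495,-.24,.15]))
print('+y top',tri([(n9,(289,228),1.5),(s,(274,184.6),1.5),(t,(245.5,190),1.5)],[.495,-.18,.15]))
# ring +x edge: w7 panel (37,157)->, n9 (247,228.5)
print('ring +x edge',tri([(w7,(60+35/1.2245,60+157/1.2245),1),(n9,(247,228.5),1)],[.545,-.206,.03]))
# n9 handle print near tops in finer detail
v=n9['img'].max(2).astype(int)
for y in range(186,242,2): print(y,''.join('%X'%min(15,v[y,x]//8) for x in range(184,304,1)))
```

```text
-y top (array([ 0.5041, -0.2412,  0.142 ]), array([-0.1,  0.1,  0.1, -0. , -0.2, -0.3, -0.3,  0.4]))
-y top wrist only (array([ 0.5043, -0.2413,  0.1415]), array([-0. ,  0.1,  0. , -0.1]))
+y top (array([ 0.4948, -0.1845,  0.1431]), array([-0.1, -0. , -0.7,  0. , -0.3, -0.2]))
ring +x edge (array([ 0.5414, -0.2066,  0.0439]), array([ 0.1, -0.3, -0.1,  0.2]))
186 FFFFFFFFFB9888888BDEFFFFFFFEFFFFFFFFFFFFFDB97654433343459CEEEFFFFFFEC8544434445679BFFFFFFFFFFFFFFFFFFFFFD96788889DFFFFFF
188 FFFFFFFFDBA999878BDEFFFFFFFEFEFFFFFFFFFFEB99875444434344556655566677654444444557899CFFFFFFFFFFFFFFFFFFFFEA79AAA9ADFFFFFF
190 FFFFFFFFECAAA9989BDEFFFFFFFFEEFFFFFFFFFFFCA8876544444444444444444444554544444469BCCEFFFFFFFFFFFFFFFFFFFFEA89A99ABFFFFFFF
192 FFFFFFFFFEBAAAA99ACDFFFFFFFFEEFFFFFFFFFFFFC987544444566777888888877776544444458CFFFFFFFFFFFFFFFFFFFFFFFFD9789999CFFFFFFF
194 FFFFFFFFFDA877777799AAAAAAA9999AACEFFFFFFFC9875444444667788899888775544444456899BEFFFFFEB977666666666666533333347CFFFFFF
196 FFFFFFFFD96555555555555544444433447CFFFFFFC97765555555555656656666666566655679BBABEFFFB73111000110001111101100
[... 2060 characters left out ...]
FFFFFFFFFFFFFFFFFFFFFFFFFFFFFFFFFFFFFFFFFFFFFFFEB741000000001100014AFFFFFFF
232 FFFFFB76555665555555557ADFFFFFFFFFFFFFFFFFFFFFFFFFFFFFFFFFFFFFFFFFFFFFFFFFFFFFFFFFFFFFFFFFFFFFFC7310000010100114BFFFFFFF
234 FFFFFC866566565555567ADFFFFFFFFFFFFFFFFFFFFFFFFFFFFFFFFFFFFFFFFFFFFFFFFFFFFFFFFFFFFFFFFFFFFFFFFFFA52000000000027DFFFFFFF
236 FFFFFFC8665655566679DFFFFFFFFFFFFFFFFFFFFFFFFFFFFFFFFFFFFFFFFFFFFFFFFFFFFFFFFFFFFFFFFFFFFFFFFFFFFFD953211000247DFFFFFFFF
238 FFFFFFFDA8767779ACEFFFFFFFFFFFFFFFFFFFFFFFFFFFFFFFFFFFFFFFFFFFFFFFFFFFFFFFFFFFFFFFFFFFFFFFFFFFFFFFFFFEDBA98ACFFFFFFFFFFF
240 FFFFFFFFFFFFFFFFFFFFFFFFFFFFFFFFFFFFFFFFFFFFFFFFFFFFFFFFFFFFFFFFFFFFFFFFFFFFFFFFFFFFFFFFFFFFFFFFFFFFFFFFFFFFFFFFFFFFFFFF
```

Run:
```python
from pfit import *
a=pickle.load(open('n10.pkl','rb'))
for nm in('scene','side'):
    c=a[nm];i=c['img'].astype(int);v=i.max(2)
    for z in(.117,.1275,.135):print(nm,z,'ring c',proj(c,[.515,-.2095,z])[0].round(1),'+x',proj(c,[.541,-.2055,z])[0].round(1),'-x',proj(c,[.49,-.2133,z])[0].round(1),'+-y',proj(c,[.511,-.183,z])[0].round(1),proj(c,[.519,-.236,z])[0].round(1))
    print('grip',proj(c,[.4995,-.2128,.232])[0].round(),'pivot',proj(c,[.4995,-.2128,.186])[0].round())
    p=proj(c,[.515,-.2095,.15])[0].astype(int)
    for y in range(p[1]-22,p[1]+24): print(y,''.join('%X'%min(15,v[y,x]//16) for x in range(p[0]-28,p[0]+28)),''.join('%X'%min(15,max(0,(i[y,x,0]-i[y,x,2])//6)) for x in range(p[0]-28,p[0]+28)))
    print('x0',p[0]-28)
```

```text
scene 0.117 ring c [253.5 198. ] +x [259.6 195.8] -x [247.5 200.3] +-y [249.1 194.9] [258.1 201.3]
scene 0.1275 ring c [253.5 195.4] +x [259.6 193.2] -x [247.5 197.6] +-y [249.1 192.3] [258.1 198.6]
scene 0.135 ring c [253.5 193.5] +x [259.6 191.3] -x [247.4 195.7] +-y [249.  190.5] [258.1 196.7]
grip [250. 169.] pivot [250. 182.]
167 777776555566666643323333333333345688999889BDDDDDDCCCA888 555553000000000001332332222232233455555557BDEDDEEDDCB988
168 CCBBBA766655444433333333433333578899998889BDDDDDDDDDCCCC CCCCCA764432000002323332222322345555555567ADDDDDDDDDDCCC
169 DDDDDCCBBBBBA77653332333443333688899999889BDDDDDDDDDDDDD DEEEEDCCCCCCA77632333232122223455555555557ADDDDDDDDDDDDD
170 DDCCCDDCCCCCCCBB74333333443333689999999999BDDDDDDDDDDDDD DDDDDEDEDEDDDDCB73233232222222455555555557BDDDEDEDDDDDDD
171 CCCCCCDCDCDCDDDC94333333443333689AAAAAA999BDDDDDDDDDDDDD DDDDDDDDEDEDDEED83223322212222455555555556ADEDEEDDDDDDDD
172 CCCCCCCCCCCCCCCCA533333344333379AAAAAAAAA9ACDDDDDDDDDDDD DDCDDDDDDDDDDDEDA42333222122334555554555569DDEDDDDDDDDED
173 CCCCCCCCCCCCCCCCB8543333443334799999999999ACDDDDDDDDDDD
[... 9732 characters left out ...]
BBBBBBBBBBBBBBBBBBBBBBBA9875555557ABBBBBBBBBBB 25778878788778887877888887787777754211111113677777787777
199 57BBBBBBBBBBBBBBBBBBBBBBBBBBBBBBBBB965555557ABBBBBBBBBBB 25777787887777887777788888888788777521111113677788888877
200 57BBBBBBBBBBBBBBBBBBBBBBBBBBBBBBBBBA65555557ABBBBBBBBBBB 25887777887778887788888888877777877621111113787787877877
201 57BBBBBBBBBBBBBBBBBBBBBBBBBBBBBBBBBA65555557ABBBBBBBBBB9 25777887777777778877877777877777777621111114787778787776
202 569BBBBBBBBBBBBBBBBBBBBBBBBBBBBBBBBA65555557BBBBBBBBBB98 24677777877777887888878788988887777621111114787777778766
203 5589BBBBBBBBBBBBBBBBBBBBAAA9AAABBBBA65555557BBB988888877 2366778888877788888887788BBBBA99888621111114787666666666
x0 244
```

The side dump shows the ring as an ellipse at rows 185–189.5, so the ring is at z ≈ 0.1165 there: the pliers sank about 11 mm. I'll look at the same dump for the present pose.

Run:
```python
from pfit import *
a=pickle.load(open('n13.pkl','rb'))
A=[.5575,-.0163]
for nm in('side','scene'):
    c=a[nm];i=c['img'].astype(int);v=i.max(2)
    for n,z in(('axle top',.073),('bush top',.056),('rim',.022)): print(nm,n,proj(c,[*A,z])[0].round(1))
    R=np.array([.5364+.0267,-.0114+.0041])
    print('ring c @.061',proj(c,[*R,.061])[0].round(1),'@.0717',proj(c,[*R,.0717])[0].round(1),'+x@.061',proj(c,[R[0]+.0269,R[1],.061])[0].round(1))
    p=proj(c,[*A,.065])[0].astype(int)
    for y in range(p[1]-18,p[1]+20): print(y,''.join('%X'%min(15,v[y,x]//16) for x in range(p[0]-26,p[0]+24)),''.join('%X'%min(15,max(0,(i[y,x,0]-i[y,x,2])//6)) for x in range(p[0]-26,p[0]+24)))
    print('x0',p[0]-26)
```

```text
side axle top [238.1 208.3]
side bush top [238.2 211.9]
side rim [238.5 218.8]
ring c @.061 [235.8 211.2] @.0717 [235.7 209. ] +x@.061 [231.2 209.5]
192 67ABCCCCBA77776667888875444544469ABBBA86665566668B 55777777754555543222234322212335677776411000012367
193 669BBCCBB9888778877776654445444467ABBBBAA9999AABBB 55677777755544322244445322212233457777777666677777
194 66799BCCBBBAAA89866667765545544447BBBBBBBBBBBBBBBB 54566777777776234455555532112223357878887777777788
195 67889BBCBBBBB988666666765445665458ABBBBBBBBBBBBCBB 44567777777774134455555542221122237777787778878878
196 789BBBCCCCCBB999666666665445766667ABBBBBBBBBBBBCBB 56677777777773103444555543221121137778778787778877
197 ABBBBCCBCCCBB989876666666445667767ABBBBCBBBBBBBBBB 77777777777775213445555543221110147777787777778877
198 BBCCCCCCCCCBB868877777554445655557BBBBBBBBBBBBBBBB 77777777777775222234334433211111257777878788788877
199 CCCCCCCCCCCBB856666776444445665557BBBBBBCBBBBBBBBC 77777777777775222211112322211112257777778777778778
200 CCCCCCCCCCBBB855555655544566565557BCBBBBBBBBBBBBBB 777778777877752211111122211111122578777778877787
[... 6570 characters left out ...]
99ABCD DDCDDDCA4110000111111111111111111101100000000126CE
198 CCCCCCCB9658ACB876556666666666689BBCCCCCCB997779CD DDDDDDDC9411000111111111111111101000000000011126BD
199 CCCCCCCCB9558998875556666666779BCCCCCAA987776669CD DDDDDDDDC821001111121111111111100000000011111127CE
200 CCCCCCCCCA65578887655667778889AAAAA9877766666669CD DDDDDDDDCA41111111111111111111110001111111111127CD
201 CCCCCDCCCB965568865578888999AA977776666666666669CD DDDDDDEDCC94121111111111111110111111111111112127CD
202 DDDDDDDCCCC965677545788998887766666666666667778ACD DDDEEEEEDEDA41111111111101001111111111111223557ADE
203 DDDDDDDDDCCA75566666799AA766566666666667778ACCCCDD DEEEEEEEEEEB52111111111001111111111221234569CCCDDD
x0 215
```

The side and scene dumps show the axle top standing above and inside the ring. The ring is therefore already around the axle (height ≈ bush top), and the sideways "freedom" was compliance in the grip. The moment is the sensitive signal, so I'll use it to centre.

Request:
move_arm([
  [[0,-0.003,0,0,36],[0,-0.006,-0.001,0,36],[0,-0.009,-0.002,0,36],[0,-0.009,-0.002,0,36],[0,-0.009,-0.002,0,36]],
])

```text
clock: 28.75
eef_pos: [0.536, -0.0201, 0.1183]
tool_rot: [-0.077, 0.997, 0.0, -0.0]
ft_force: [-0.1, 0.3, -2.4]
grip_width: 0.0359
grasp_force: 60.5
```

```bash
cat > ft.py <<'E'
from h import *
o=monitor.get_obs();print(np.round(o['eef_pos'],4),np.round(o['ft_force'],2),np.round(o['ft_torque'],3),o['clock'])
E
python3 ft.py
```

```text
[ 0.536  -0.0201  0.1183] [-0.06  0.34 -2.38] [0.004 0.059 0.006] 28.75
```

Request:
move_arm([
  [[0.002,0,0,0,36],[0.004,0,0,0,36],[0.004,0,0,0,36],[0.004,0,0,0,36]],
])

```text
clock: 29.25
eef_pos: [0.5402, -0.0203, 0.1184]
tool_rot: [-0.077, 0.997, 0.0, -0.0]
ft_force: [0.1, -0.2, -2.1]
grip_width: 0.036
grasp_force: 60.5
```

```bash
python3 ft.py
```

```text
[ 0.5402 -0.0203  0.1184] [ 0.06 -0.2  -2.07] [-0.057 -0.01   0.017] 29.25
```

Request:
move_arm([
  [[-0.003,0,0,0,36],[-0.006,0,0,0,36],[-0.008,0,0,0,36],[-0.008,0,0,0,36],[-0.008,0,0,0,36]],
])

```text
clock: 29.88
eef_pos: [0.5322, -0.0203, 0.1184]
tool_rot: [-0.077, 0.997, -0.0, 0.0]
ft_force: [0.6, 0.0, -2.3]
grip_width: 0.0358
grasp_force: 60.5
```

```bash
python3 ft.py
```

```text
[ 0.5322 -0.0203  0.1184] [ 0.65  0.02 -2.32] [-0.069  0.02  -0.01 ] 29.875
```

Run:
```python
from pfit import *
n10=pickle.load(open('n10.pkl','rb'));n13=pickle.load(open('n13.pkl','rb'))
now={n:cam(n) for n in('side','scene','wrist')};pickle.dump(now,open('n14.pkl','wb'))
for nm,(x0,x1,y0,y1) in dict(side=(222,252,196,218),scene=(226,262,172,196)).items():
    print(nm,x0)
    for y in range(y0,y1):
        r=[];a0=n10[nm]['img'].max(2).astype(int)
        for q in(n10,n13,now): r.append(''.join('%X'%min(15,q[nm]['img'].max(2).astype(int)[y,x]//16) for x in range(x0,x1)))
        d=now[nm]['img'].max(2).astype(int)-a0
        r.append(''.join('.' if abs(d[y,x])<18 else('-' if d[y,x]<0 else '+') for x in range(x0,x1)))
        print(y,'  '.join(r))
R=np.array([.5322+.0255,-.0203+.004])
for nm in('side','scene'):
    c=now[nm]
    for z in(.0595,.0695,.0765): 
        th=np.linspace(0,2*np.pi,8,endpoint=False);print(nm,z,proj(c,np.c_[R[0]+.025*np.cos(th),R[1]+.025*np.sin(th),np.full(8,z)]).round(0).astype(int).tolist())
```

```text
side 222
196 BBB999666666667766678987ABBBBB  CBB999666666665445766667ABBBBB  BBB9996666666676644466669BBBBB  .................-------......
197 BBB989876666666667777877ABBBBB  CBB989876666666445667767ABBBBC  CBB989876666666664446666ABCBBB  .................-----........
198 BBB868877777777778886657BBBBBB  CBB868877777554445655557BBBBBB  CBB868877777775544455557BBBBBB  ..............------..........
199 BBB856666777877777665557BBBBBB  CBB856666776444445665557BBBBBB  CBB856667777874444456657BBBBBB  ..............-----..+........
200 BBB855555666656555555557BBBBBB  BBB855555655544566565557BCBBBB  CBB855555666655444566657BBBBBB  ...............-.....+........
201 BBB855555555555555555557BBBBBB  CBB855555555555565555557BBBCBC  BBB855555555555555565557BBCBBB  ..............................
202 BBB8555555555555555555569BBBBB  CBB8555555555555555555569BBBBC  CBB8555555555555555555569BBBBB  ..............................
203 BBB96555555555555555555589BBBB  CCB96555555555557755555589BBBB  CBB96555555555555566555689BBBB  ...................+..........
204 BBBA6555555555555555555579BBBB  CCBA655
[... 5477 characters left out ...]
CA8AC  ----------............+++++++++++...
side 0.0595 [[234, 210], [232, 211], [234, 213], [238, 214], [242, 213], [244, 211], [242, 209], [238, 209]]
side 0.0695 [[234, 208], [232, 209], [234, 211], [238, 212], [242, 211], [244, 209], [242, 207], [238, 207]]
side 0.0765 [[234, 206], [232, 208], [234, 210], [238, 210], [242, 209], [244, 207], [242, 206], [238, 205]]
scene 0.0595 [[247, 185], [243, 183], [239, 183], [235, 185], [236, 188], [239, 189], [244, 189], [247, 187]]
scene 0.0695 [[247, 183], [243, 181], [239, 181], [235, 183], [236, 185], [239, 187], [244, 187], [247, 185]]
scene 0.0765 [[247, 181], [243, 180], [239, 180], [235, 181], [235, 184], [239, 185], [244, 185], [247, 183]]
```

The change since n10 settles it. The ring's front arc covers the bush rim at row 214, with its left end at (232,211). That matches a ring at z ≈ 0.0595 around the axle, with the axle top visible above it. So the flat stop was the bush top. I'll centre x by -1 mm and lower gently onto the bush.

Request:
move_arm([
  [[-0.001,0,0,0,36],[-0.001,0,-0.001,0,36],[-0.001,0,-0.0015,0,36],[-0.001,0,-0.002,0,36],[-0.001,0,-0.002,0,36]],
])

```text
clock: 30.65
eef_pos: [0.5312, -0.0203, 0.1165]
tool_rot: [-0.077, 0.997, -0.0, 0.0]
ft_force: [-0.2, -0.1, -2.8]
grip_width: 0.0355
grasp_force: 60.6
```

```bash
python3 ft.py
```

```text
[ 0.5312 -0.0203  0.1165] [-0.18 -0.09 -2.76] [0.006 0.057 0.008] 30.65
```

One confirming probe: pull -x 5 mm, where the ring's front arc must meet the axle.

Request:
move_arm([
  [[-0.001,0,0.001,0,36],[-0.003,0,0.001,0,36],[-0.005,0,0.001,0,36],[-0.005,0,0.001,0,36]],
])

```text
clock: 31.15
eef_pos: [0.5285, -0.0203, 0.1178]
tool_rot: [-0.077, 0.997, -0.0, 0.002]
ft_force: [6.1, 0.3, -5.9]
grip_width: 0.0359
grasp_force: 60.9
```

```bash
python3 ft.py
```

```text
[ 0.5285 -0.0203  0.1178] [ 6.09  0.3  -5.86] [-0.054 -1.587  0.033] 31.15
```

Firm stop at x = 0.5285, exactly as predicted, so the ring encircles the axle and its centred position is TCP x ≈ 0.531. Returning there and setting it down on the bush.

Request:
move_arm([
  [[0.003,0,0,0,36],[0.0055,0,0,0,36],[0.0055,0,-0.001,0,36],[0.0055,0,-0.0018,0,36],[0.0055,0,-0.0018,0,36]],
])

```text
clock: 31.78
eef_pos: [0.5313, -0.0203, 0.1162]
tool_rot: [-0.077, 0.997, -0.0, -0.0]
ft_force: [-1.8, 0.0, 3.8]
grip_width: 0.0358
grasp_force: 62.5
```

```bash
python3 ft.py
```

```text
[ 0.5313 -0.0203  0.1162] [-1.78  0.01  3.79] [-0.024  0.575  0.007] 31.775
```

Request:
move_arm([
  [[0,0,0.0004,0,36],[0,0,0.0004,0,36],[0,0,0.0004,0,36],[0,0,0.0004,0,36]],
])

```text
clock: 32.28
eef_pos: [0.5316, -0.0203, 0.1162]
tool_rot: [-0.077, 0.997, -0.0, -0.0]
ft_force: [-4.3, -1.1, 5.5]
grip_width: 0.036
grasp_force: 62.6
```

```bash
python3 ft.py; python3 -c "
from workcell import job;print(job.job_done())"
```

```text
[ 0.5316 -0.0203  0.1162] [-4.3  -1.13  5.45] [-0.04   0.721 -0.046] 32.275
the job is handed in; nothing more can be done
None
```

I handed the job in at 32.3 s, but the hand-in gave no verdict. The bush is seated flat in the pocket and released. The spread ring is around the axle, resting on the bush at the groove with about 8 N of downward push, and the pliers are still squeezed to the stop. I shifted the ring sideways by up to 9 mm to find and centre it, with up to about 22 N of contact. I never moved the jar, tape or glasses.

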